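Load, shut and pin the hinged drilling jig

TASK

Get the drilling jig ready for clamping: push the wooden carrier, with the blank lying in it, all the way into the jig against its end stop, swing the hinged leaf down onto the blank, then take the red-knobbed locating pin from the drill stand and push it down through leaf, carrier and base until its collar sits on the leaf and the leaf is fully shut against its sprung pads. Finish while still holding the pin's knob and pressing it down, so that the leaf stays shut until someone else can put a clamp on. Leave the brush, the tape and the other things on the bench where they are.

Things in the scene. Friction and masses are not known exactly. Their poses are not given: they have to be found in the camera images.
- jig: Wooden drilling jig screwed to the bench. Origin: on the bench, under the middle of the covered channel; x to the hinge, y = slide-in direction, z up. Base x -62 to 78, y -165 to 85, 18 mm thick, open loading shelf for y < -75 mm. Rails (y -75 to 75, tops z = 52; near rail x -62 to -42, hinge rail 42 to 78) make a channel 83 mm wide with 4 mm lips over the carrier's edges; end stop at y = 75.
- jig_hole (a point): Mouth of the 12.5 mm through hole for the pin in the jig's base, at x = -26, y = 0, z = 18 mm of the jig.
- leaf (a joint): Angle of the brown hinged leaf (rad): 0 fully shut (level), 1.57 upright, 1.75 at most; it starts near upright. Stiff hinge (0.12 N m): the leaf stays where it is left. Two sprung pads beneath meet the blank at about 0.08 rad and then hold it ajar; fully shut takes about 7 N down at the pin hole, and let go it springs up to about 0.05 rad or more.
- leaf_hinge (a point): Middle of the leaf's hinge axis, which runs along the jig's y at x = 60, z = 57 mm of the jig. The leaf is 10 mm thick, 150 mm along y; shut, it reaches from here 122 mm to the jig's -x at mid-height z = 57, top z = 62 mm. A 34 mm wide finger tab in the middle of its free edge reaches to 143 mm.
- leaf_hole (a point): Middle of the 13 mm pin hole in the leaf, on its upper face (when shut), 86 mm from the hinge, ringed by a flat steel bush; the leaf's two small drill bushes nearer the hinge are not for the pin. When shut it lies straight over jig_hole, 62 mm above the bench.
- leaf_tab (a point): Middle of the finger tab's tip region, 137 mm from the hinge, halfway through the tab's 10 mm thickness.
- carrier: Loose light-wood carrier sliding in the jig's channel, 80 x 150 x 10 mm with a 50 mm wide tail to y = -140 mm; origin: middle of the underside of the 80 x 150 part, y towards the end stop. It starts pulled out, its front still between the rails. Home against the stop, its origin is at x = 0, y = 0, z = 18 mm of the jig. A 13 mm hole for the pin at x = -26, y = 0.
- carrier_knob (a point): Middle of the carrier's round wooden knob (22 mm diameter, from 16 to 40 mm above the carrier's underside), on the tail 120 mm behind the carrier's origin.
- blank: Loose reddish hardwood blank 30 x 110 x 20 mm, lying between 6 mm high fences in the carrier, long side along the carrier's y; origin: middle of its underside, at x = 8, y = 0, z = 10 mm of the carrier.
- drill_stand: Wooden block 110 x 38 x 34 mm, fixed, origin under its middle; the pin stands in a 24 mm deep hole at x = -34 mm; three drill bits stand at x = 12, 27 and 41 mm, up to 33 mm above the block.
- pin: Loose steel locating pin standing in the drill stand (may lean 2 degrees), 92 mm long; origin: middle of its tip, z towards the knob. Shank 10 mm diameter, tapered to 5 mm over the last 6 mm; collar 34 mm diameter, 58 to 62 mm above the tip; red knob 24 mm diameter, 62 to 92 mm. With the leaf shut and the collar on it, the tip is 4 mm above the bench.
- pin_knob (a point): Middle of the pin's red knob, 77 mm above the pin's tip.
- chip_brush: Loose flat brush 46 x 198 x 12 mm on the bench; leave it. Origin: middle of its underside.
- masking_tape: Loose roll of tape 98 x 96 x 25 mm lying flat; leave it. Origin: middle of its underside.
- wax_tin: Loose round tin 77 mm diameter, 31 mm high; leave it. Origin: middle of its underside.
There are look-alikes about, which are no part of the job. What is shaped like the pin but blue or white is not meant.

How it is judged (in metres and radians):
On the way, in this order (a step that is already met when the one before it is completed fails the run):
1. the carrier is home against the end stop, the blank in it (y of carrier in the frame of jig above -0.004 m and horizontal distance between blank and carrier below 0.014 m and z of blank in the frame of carrier below 0.014 m), for 0.2 s.
2. the leaf lies on the blank (value of joint leaf below 0.14 rad), for 0.2 s.
At the end, for the whole second after the job is handed in: Through the last second: carrier within 4 mm of the end stop with the blank between its fences; leaf within 0.025 rad of fully shut; pin upright in the base's hole (tip within 4 mm of its axis and less than 8 mm above the bench); the fingers still in contact with the pin (over 1 N) (all of step 1 and value of joint leaf below 0.025 rad and horizontal distance between pin and jig_hole below 0.004 m and height (world z) of pin below 0.008 m and angle between pin's own z axis and vertical below 0.1 rad and contact force between the fingers and pin above 1 N); the arm keeps its last pose, push and grip.
It fails at once if the brush, the tape or the wax tin is shifted by more than 3 cm (distance of any of chip_brush, masking_tape, wax_tin from where it was at the start of the episode above 0.03 m).
It also fails if it takes over 61 s, if anything falls off the work surface, if the arm or the gripper's body presses on something with over 40 N, if the wrist force passes 120 N, or if a joint passes its speed limit or range.

ROBOT

A 6-joint arm with a two-finger parallel gripper is mounted at the origin on a cart in front of the work surface, level with it; the furniture and walls round the work are solid. World frame = base frame: x ahead of the robot, y to its left, z up, the work surface at z = 0. Lengths are in m, angles in degrees, forces in N, time in s.
With the tool pointing down it reaches from about 0.275 to 0.85 m from the base axis. Payload 19 kg.
Tool frame: the origin (TCP) lies on the centre line of the jaws, within the pads' length; the fingertips stand 14 mm ahead of it and the grasp point (between the pads) lies 5 mm behind it; y points along the fingers, x is the direction in which the jaws open and shut, and the axes are right-handed (so a half turn about y gives the same grasp; the last joint's range is limited). The gripper opens to 85 mm and grips with 20 to 120 N. Pads are 22 mm wide; open, the fingers measure 114 mm over their backs; the gripper's body (76 mm by 85 mm) begins 54 mm behind the grasp point. The pads swing forward as they close: fully open they stand 13 mm farther back than shut.
Start: joints at [66.349, 8.623, 82.357, -0, 89.026, -7.678], TCP at [0.158, 0.553, 0.245] pointing down, gripper open.
Joint ranges: [-160.23, 160.23], [-39.13, 120.54], [6.94, 153.29], [-79.49, 259.48], [9.18, 160.14], [-161.06, 161.06]. Speed limits (degrees/s): [108.29, 108.29, 127.2, 172.46, 172.46, 172.46].

INTERFACE

Orientations are given as [roll, pitch, yaw] about the fixed x, y, z axes, in that order (R = Rz(yaw) Ry(pitch) Rx(roll)).
In Python, from plant import * gives the robot as it stands.
- The arm moves only by the shell command python3 -m creep 'ROWS' [FORCE]. ROWS is text: rows parted by semicolons, each of 7 numbers parted by spaces: the shift along the tool's x, y, z in mm, then the turn, a rotation vector about the tool's x, y, z in rad, then the opening, from 0 (shut) to 1 (fully open). A call has 1 to 5 rows; each row is the pose to reach, as a shift and turn from the pose commanded when the call began, along the tool's axes at that moment; what a row does not reach only later rows make up. A row lasts 1/10 s, in which the tool goes at most 50 mm and 8.59 degrees, less where a joint would pass 70% of its speed; a pose out of reach is approached as far as the arm can. A call with a gripper value outside its range is refused whole. The fingers move at their own pace and stop on an object; FORCE is the grip in N (left out, the last holds). Time passes only in rows, so rows that repeat a pose let the fingers close. It gives the time, the measured TCP pose, the force and the opening at its end, in the units of the state.
- read_state(): the state, without advancing time (a new reading comes with each control period).
- read_camera(name): name is "scene" or "side" or "wrist"; returns a dict with "color" (384x512x3 uint8, red, green, blue), "K" (3x3 intrinsics, pixels), "R" (3x3) and "t" (3): a world point X has camera coordinates R X + t. Camera axes: x right, y down, z forward; pixel columns grow to the right and rows downward; lengths in m; the calibration is good to about 2 mm. A picture is of the moment at which its call begins. There is no depth.
- hand_in(): hands the job in, once; it reports no verdict.
Trained networks look in a picture, given as the dict that the camera call returned (one of the last four; its "shot" number tells which), for a name from the list of things; names that differ only in an ending like _2 or _b are one class to them, and where a whole thing is asked for, a point or a joint stands for the part that bears it (a point fixed in the world has none). Each returns a list of dicts, best first, with "confidence" (0 to 1); they miss things now and then, are a little off and sometimes report something else, mostly with a low value. They report only what shows in the picture. A call takes as long as a camera call. They do not tell look-alikes from the thing itself.
- cut_out(picture, query): "pixels" (384x512 bool, what is visible of it) and "uv" ([column, row] in pixels, amid what is visible of it).
- mark_of(picture, query): "uv" ([column, row] in pixels: a listed point, or the origin of a listed thing).
The state is a dict: "clock": time; "joint_positions": joint angles; "joint_vel": joint speeds; "joint_torque": joint torques, N m; "eef_pos": TCP position; "orientation": TCP orientation; "ft_force": force on the tool from outside, world axes, zero at the start; "ft_torque": the same for the moment, N m; "finger_gap": opening from 0.0 (shut) to 1.0 (fully open).
Only numpy, scipy, OpenCV 4.12 (cv2) and the standard library are available. Lean on these libraries where they do the work, as an engineer would, in place of code of your own. Each camera call takes 0.05 s, during which the arm holds its last target.

## Working session

There is one attempt and no reset: what is moved stays moved. The work goes in short steps, Python scripts to look and compute and a shell command to move; the robot and the scene stay as the last step left them, time stands still between calls to the robot, and variables do not carry over. Pictures are saved under pics/ and viewed, and the job is handed in when it is done.

```bash
ls; mkdir -p pics; python3 - <<'E'
from plant import *
import cv2
print(read_state())
for n in ["scene","side","wrist"]:
    p=read_camera(n); cv2.imwrite(f"pics/{n}0.png",cv2.resize(p["color"][:,:,::-1],(800,600)))
    print(n,p["K"],p["R"],p["t"])
    if n!="wrist":
        for q in ["jig","jig_hole","leaf_hinge","leaf_hole","leaf_tab","carrier","carrier_knob","blank","drill_stand","pin","pin_knob","chip_brush","masking_tape","wax_tin"]:
            print(q,[(round(d["confidence"],2),[round(float(v)) for v in d["uv"]]) for d in mark_of(p,q)][:4])
E
```

```text
pics
{'clock': 0.0, 'joint_positions': array([ 6.63489161e+01,  8.64944291e+00,  8.23913991e+01,  5.12864805e-04,
        8.90278318e+01, -7.67601347e+00]), 'joint_vel': array([-0.11656356,  0.0143129 ,  0.02022553,  0.02174902, -0.0740381 ,
       -0.01133512]), 'joint_torque': array([ 1.66420363e-03, -7.13078642e+01, -5.70850754e+01, -2.45367773e-04,
        9.36498516e-03,  2.43543417e-05]), 'eef_pos': array([0.15815858, 0.55258158, 0.24470441]), 'orientation': array([-8.99903190e+01,  6.79898732e-02,  7.40249264e+01]), 'ft_force': array([ 0.68938672, -0.33527234, -0.1921677 ]), 'ft_torque': array([ 0.064856  ,  0.00548977, -0.01004702]), 'finger_gap': 0.9983102195705388}
scene [[454.18433713   0.         254.42783055]
 [  0.         454.18433713 186.95197997]
 [  0.           0.           1.        ]] [[ 0.86022283 -0.50991724 -0.00104457]
 [-0.38614426 -0.65007901 -0.65443861]
 [ 0.33303048  0.56336639 -0.75611442]] [-0.44057077  0.25805232  1.05086761]
jig [(0.81, [285, 214])]
jig_hole [(0.57, [246, 119])]
leaf_hinge [(0.72, [306, 199]), (0.24, [246, 320])]
leaf_hole [(0.59, [3
[... 900 characters left out ...]
1]), (0.69, [192, 284])]
carrier [(0.55, [249, 190])]
carrier_knob [(0.72, [267, 165])]
blank [(0.7, [243, 186])]
drill_stand [(0.69, [195, 274])]
pin [(0.91, [195, 321]), (0.89, [242, 274]), (0.8, [195, 285])]
pin_knob [(0.87, [238, 246]), (0.77, [192, 254]), (0.75, [185, 293])]
chip_brush [(0.86, [258, 245])]
masking_tape [(0.77, [270, 160])]
wax_tin [(0.74, [314, 170])]
wrist [[300.15691163   0.         259.60451806]
 [  0.         300.15691163 192.924241  ]
 [  0.           0.           1.        ]] [[ 2.75106269e-01  9.61413670e-01 -5.44906603e-04]
 [ 9.08284614e-01 -2.59717627e-01  3.27972278e-01]
 [ 3.15175509e-01 -9.07221599e-02 -9.44687191e-01]] [-0.57348783 -0.04329579  0.38092412]
```

View pics/scene0.png

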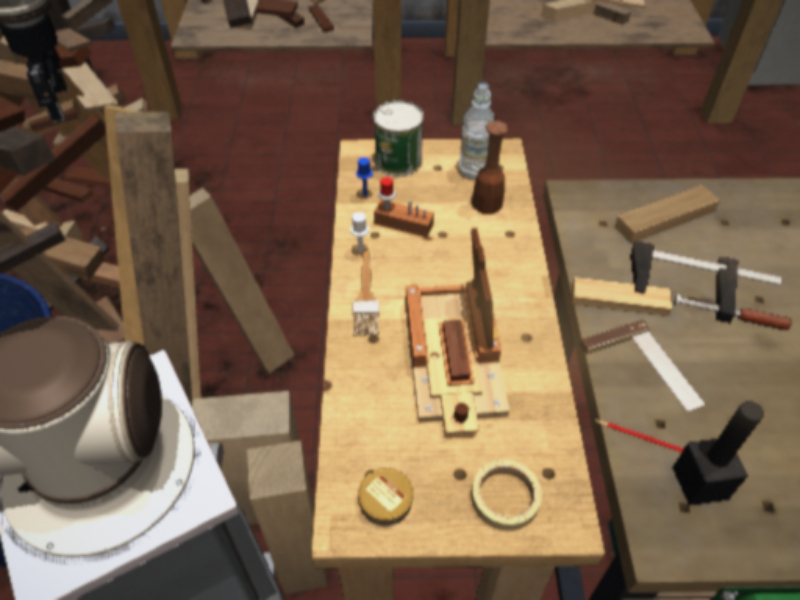

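View pics/side0.png

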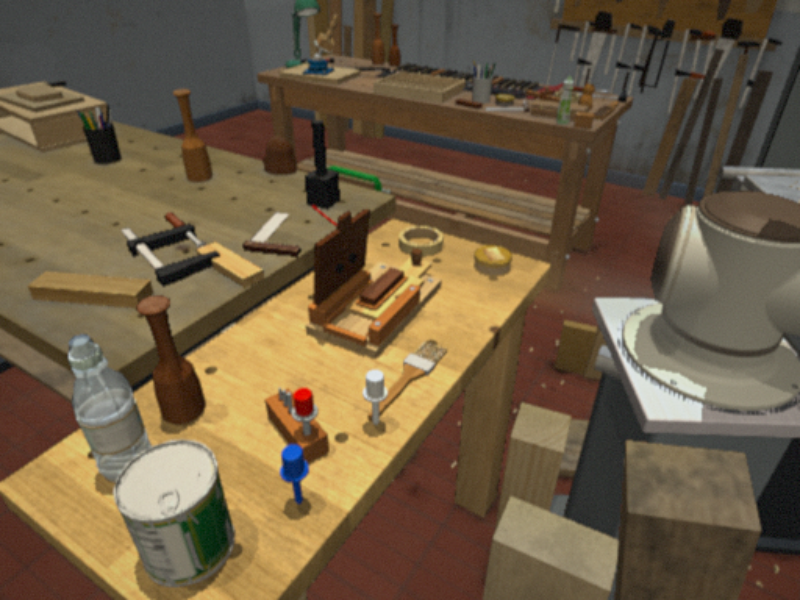

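View pics/wrist0.png

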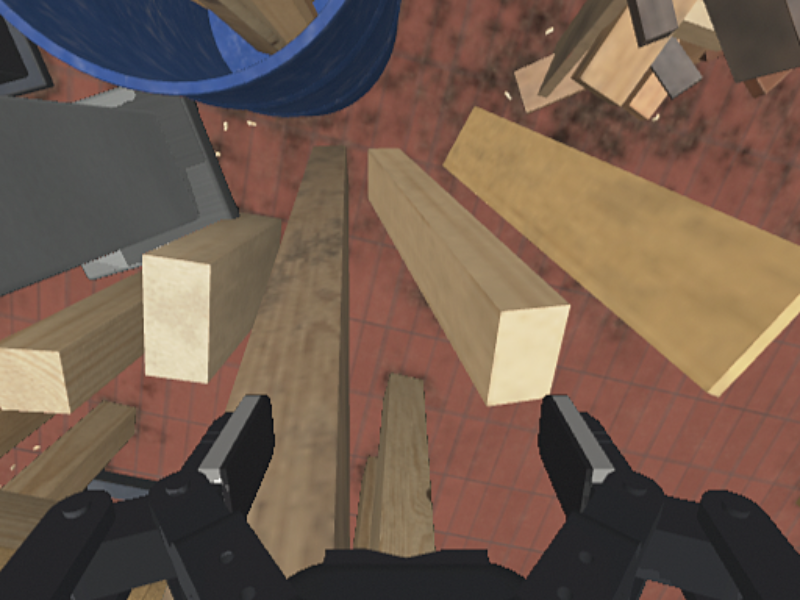

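The scene and side views show the red-knobbed pin in the drill stand (scene 247,119; side 192,254). Its look-alikes are the blue pin (scene 233,107) and the white pin (scene 230,142), both standing on the bench. The jig's leaf is upright and its loading end faces the tape and tin.

```bash
cat > h.py <<'E'
import numpy as np, cv2
from plant import *
def ray(p,uv):
    d=p["R"].T@np.linalg.inv(p["K"])@np.array([uv[0],uv[1],1.]); return -p["R"].T@p["t"], d/np.linalg.norm(d)
def tri(obs):
    A=np.zeros((3,3));b=np.zeros(3);
    for p,uv in obs:
        c,d=ray(p,uv);M=np.eye(3)-np.outer(d,d);A+=M;b+=M@c
    X=np.linalg.solve(A,b);r=[np.linalg.norm((np.eye(3)-np.outer(ray(p,u)[1],ray(p,u)[1]))@(X-ray(p,u)[0])) for p,u in obs]
    return X,max(r)
def onz(p,uv,z):
    c,d=ray(p,uv);return c+d*(z-c[2])/d[2]
def proj(p,X):
    q=p["K"]@(p["R"]@np.asarray(X,float)+p["t"]);return q[:2]/q[2]
E
python3 - <<'E'
from h import *
s=read_camera("scene");d=read_camera("side")
cands={}
for q in ["jig","leaf_hinge","leaf_hole","leaf_tab","carrier","carrier_knob","blank","drill_stand","pin","pin_knob","chip_brush","masking_tape","wax_tin"]:
    S=mark_of(s,q);D=mark_of(d,q)
    for a in S:
        for b in D:
            X,r=tri([(s,a["uv"]),(d,b["uv"])])
            if r<0.006: print(q,np.round(X*1000),round(r*1000,1),np.round(a["uv"],1),np.round(b["uv"],1))
c=s["color"][130:280,230:360];cv2.imwrite("pics/c1.png",cv2.resize(c[:,:,::-1],None,fx=4.6,fy=4,interpolation=cv2.INTER_CUBIC) if 0 else cv2.resize(c[:,:,::-1],None,fx=4,fy=4,interpolation=2))
c=d["color"][115:235,190:300];cv2.imwrite("pics/c2.png",cv2.resize(c[:,:,::-1],None,fx=5,fy=5,interpolation=2))
c=s["color"][90:180,200:300];cv2.imwrite("pics/c3.png",cv2.resize(c[:,:,::-1],None,fx=6,fy=6,interpolation=2))
E
```

```text
jig [566. -65.   3.] 4.5 [285.8 216.3] [240.1 203.3]
leaf_hinge [620. -78.  66.] 3.7 [307.4 196.3] [219.9 181.3]
leaf_hole [618. -81. 142.] 0.4 [309.  178.3] [218.2 155.9]
leaf_tab [614. -83. 186.] 0.9 [310. 167.] [219.3 140.4]
carrier_knob [ 490. -213.   47.] 3.7 [294.2 261.9] [268.  164.2]
blank [ 555. -121.   25.] 1.0 [293.8 228.6] [243.9 185.6]
drill_stand [645. 211.  12.] 0.9 [256.9 141.9] [191.8 272.7]
pin [631. 246.  15.] 0.5 [246.7 136.4] [194.5 284.4]
pin [623. 325.   2.] 0.2 [232.3 125.3] [191.8 321.1]
pin_knob [539. 190.  73.] 0.2 [228.2 144. ] [240.7 246.9]
pin_knob [626. 236.  90.] 2.0 [246.  120.2] [194.  254.4]
pin_knob [626. 327.  81.] 0.6 [232.  104.9] [186.  294.4]
chip_brush [508.  92.   4.] 4.5 [237.9 186. ] [258.5 241.2]
masking_tape [ 482. -346.   -7.] 1.4 [321.7 320.7] [270.  158.6]
masking_tape [629. 238.  90.] 5.7 [248.9 118.1] [195.8 256.5]
```

View crops.

View pics/c1.png

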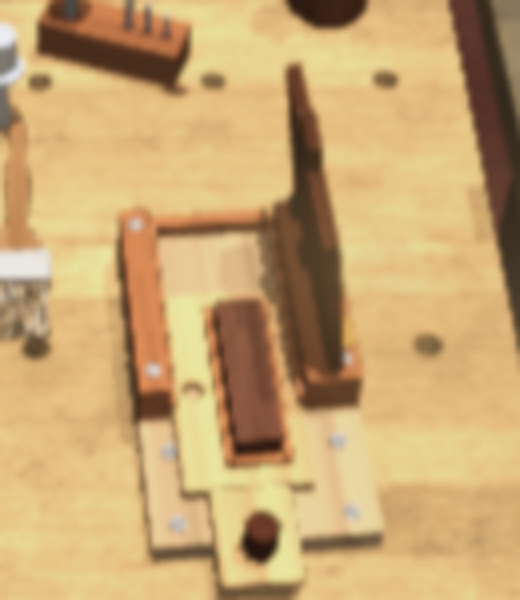

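View pics/c2.png

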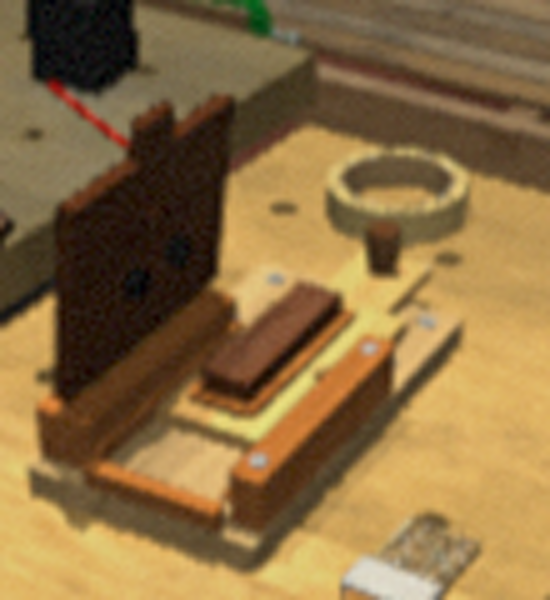

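View pics/c3.png

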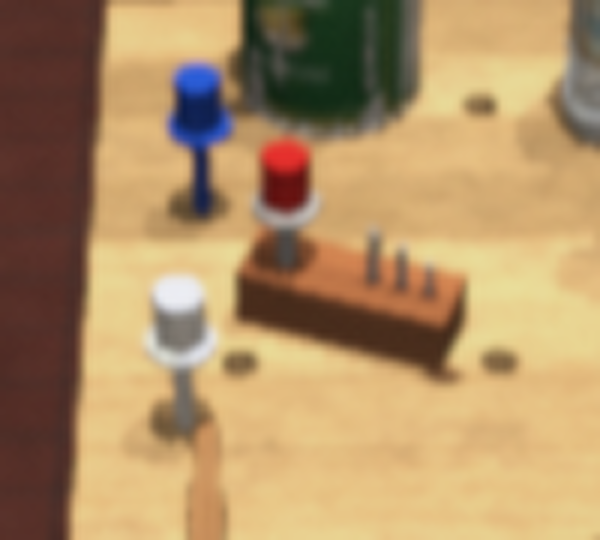

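```bash
python3 - <<'E'
from h import *
from scipy.optimize import least_squares
s=read_camera("scene");d=read_camera("side")
cs=lambda a,b:(230+(a+.5)/4-.5,130+(b+.5)/4-.5)
cd=lambda a,b:(190+(a+.5)/5-.5,115+(b+.5)/5-.5)
O=[(s,(-62,-75,52),cs(138,392)),(s,(-42,-75,52),cs(168,390)),(s,(-62,75,52),cs(122,213)),(s,(-42,75,52),cs(150,210)),
(s,(78,-75,52),cs(358,373)),(s,(-62,-165,18),cs(152,545)),(s,(78,-165,18),cs(381,533)),
(d,(-62,75,52),cd(266,490)),(d,(-42,75,52),cd(230,480)),(d,(-62,-75,52),cd(396,345)),(d,(-62,-165,18),cd(460,322)),(d,(78,85,18),cd(32,472)),(d,(-62,85,0),cd(250,568))]
def T(v,P):
    c,n=np.cos(v[2]),np.sin(v[2]);P=np.array(P)/1000
    return np.array([v[0]+c*P[0]-n*P[1],v[1]+n*P[0]+c*P[1],P[2]])
f=lambda v:np.concatenate([proj(p,T(v,P))-uv for p,P,uv in O])
r=least_squares(f,[.57,-.07,0.],loss="soft_l1")
print(r.x[:2]*1000,np.degrees(r.x[2]));print(np.round(f(r.x).reshape(-1,2),1))
v=r.x;np.save("jig.npy",v)
for n,P in dict(knob_home=(0,-120,46),hole=(-26,0,62),hinge=(60,0,57),front=(0,-165,18)).items(): print(n,np.round(T(v,P)*1000,1))
print("yaw dir y",-np.sin(v[2]),np.cos(v[2]))
# carrier knob now at z 18+28=46
for p,q in [(s,"carrier_knob"),(d,"carrier_knob")]:
    for m in mark_of(p,q)[:2]:
        X=onz(p,m["uv"],.046); c,n=np.cos(v[2]),np.sin(v[2]);e=X[:2]-v[:2]
        print(q,m["confidence"],np.round(X*1000),"jig",np.round([(c*e[0]+n*e[1])*1000,(-n*e[0]+c*e[1])*1000]))
# red knob
for p in (s,d):
    hsv=cv2.cvtColor(p["color"],cv2.COLOR_RGB2HSV)
    m=((hsv[...,0]<6)|(hsv[...,0]>174))&(hsv[...,1]>190)&(hsv[...,2]>110)
    n,l,st,ce=cv2.connectedComponentsWithStats(m.astype(np.uint8))
    for i in range(1,n):
        if st[i,4]>15: print("red",st[i],ce[i],np.round(onz(p,ce[i],.087)*1000))
E
```

```text
[570.71003832 -55.05377127] -25.825418516234727
[[-0.4 -0.1]
 [ 0.2 -0.2]
 [-1.9 -0.8]
 [-1.4 -0.5]
 [ 0.8  0.8]
 [-0.4  0.6]
 [ 0.2 -0.7]
 [-0.8 -1.2]
 [-0.5 -1.5]
 [ 0.1 -0.7]
 [ 0.3 -0.6]
 [-1.  -0.7]
 [ 0.7  1.6]]
knob_home [ 518.4 -163.1   46. ]
hole [547.3 -43.7  62. ]
hinge [624.7 -81.2  57. ]
front [ 498.8 -203.6   18. ]
yaw dir y 0.43563047106759 0.9001255982791677
carrier_knob 0.96 [ 499. -218.   46.] jig [   7. -178.]
red [245 114   7   6  36] [248.         116.86111111] [637. 248.  87.]
red [391 272  46  17  53] [413.62264151 279.96226415] [ 675. -402.   87.]
red [187 248  12  17 119] [192.61344538 254.84033613] [631. 233.  87.]
```

```bash
cat > g.py <<'E'
import sys,numpy as np
from scipy.spatial.transform import Rotation as Ro
from plant import *
s=read_state();R=Ro.from_euler("xyz",s["orientation"],degrees=True)
x,y,z,yaw=map(float,sys.argv[1:5]); tilt=list(map(float,sys.argv[5:7])) if len(sys.argv)>5 else [-90,0]
T=Ro.from_euler("xyz",[tilt[0],tilt[1],yaw],degrees=True)
print("tool mm",np.round(R.inv().apply(np.array([x,y,z])-s["eef_pos"]*1000),1),"rotvec",np.round((R.inv()*T).as_rotvec(),3))
print("pos",np.round(s["eef_pos"]*1000,1),np.round(s["orientation"],1),"F",np.round(s["ft_force"],1),"gap",round(s["finger_gap"],3),"t",round(s["clock"],2),"J",np.round(s["joint_positions"],1))
E
python3 g.py 490 -220 200 -26
```

```text
tool mm [-651.6   45.3 -531.6] rotvec [ 0.     1.746 -0.   ]
pos [158.2 552.8 245.3] [-90.   0.  74.] F [ 0.3 -0.1 -0.2] gap 0.999 t 3.15 J [66.3  8.6 82.4  0.  89.  -7.7]
```

```bash
python3 -m creep '-37 2 -30 0 0.145 0 1; -74 4 -60 0 0.29 0 1; -111 6 -90 0 0.435 0 1; -148 8 -120 0 0.58 0 1; -185 10 -150 0 0.725 0 1'; python3 g.py 490 -220 200 -26
```

```text
clock: 3.65
eef_pos: [0.2517, 0.332, 0.2353]
orientation: [-90.0, -0.0, 32.2]
ft_force: [1.4, 0.5, 0.3]
finger_gap: 1.002
tool mm [ -92.3   35.2 -594.1] rotvec [-0.     1.015  0.   ]
pos [251.7 332.  235.3] [-90.   -0.   32.2] F [1.4 0.5 0.3] gap 1.002 t 3.65 J [ 42.2 -10.6 102.4  -0.   88.2  10. ]
```

```bash
python3 -m creep '-7 3 -48 0 0.145 0 0.7; -14 6 -96 0 0.29 0 0.7; -21 9 -144 0 0.435 0 0.7; -28 12 -192 0 0.58 0 0.7; -35 15 -240 0 0.725 0 0.7'; python3 g.py 490 -220 200 -26
```

```text
clock: 4.15
eef_pos: [0.3512, 0.1105, 0.2206]
orientation: [-90.0, -0.1, -9.4]
ft_force: [1.4, 0.6, 0.5]
finger_gap: 0.697
tool mm [ 190.8   20.7 -303.5] rotvec [-0.     0.29   0.001]
pos [351.2 110.5 220.6] [-90.   -0.1  -9.4] F [1.4 0.6 0.5] gap 0.697 t 4.15 J [  5.4 -16.6 108.8  -0.   87.8  14.8]
```

```bash
python3 -c "print()"; python3 - <<'E'
from h import *
w=read_camera("wrist");s=read_state();print("cam",np.round((-w["R"].T@w["t"]-s["eef_pos"])*1000),w["R"][2])
E
```

```text
cam [ 11.  88. 129.] [-0.05221487 -0.32380675 -0.94468132]
```

```bash
python3 -m creep '26 3 -42 0 0.145 0 0.7; 52 6 -84 0 0.29 0 0.7; 78 9 -126 0 0.29 0 0.7; 104 12 -168 0 0.29 0 0.7; 130 15 -210 0 0.29 0 0.7'; python3 -m creep '25 2 -39 0 0 0 0.7; 50 4 -78 0 0 0 0.7'; python3 g.py 490 -220 200 -26
```

```text
clock: 4.7
eef_pos: [0.4466, -0.1177, 0.2054]
orientation: [-90.0, -0.0, -25.7]
ft_force: [1.3, 0.6, 0.6]
finger_gap: 0.703
clock: 4.9
eef_pos: [0.4576, -0.2095, 0.2011]
orientation: [-90.0, 0.0, -25.7]
ft_force: [0.9, -0.4, 0.2]
finger_gap: 0.697
tool mm [33.8  1.1  4.5] rotvec [ 0.     0.006 -0.   ]
pos [ 457.6 -209.5  201.1] [-90.    0.  -25.7] F [ 0.9 -0.4  0.2] gap 0.697 t 4.9 J [-33.4   1.2  95.6  -0.   83.3  -7.7]
```

```bash
cat > look.py <<'E'
import sys
from h import *
n,out=sys.argv[1:3]
p=read_camera(n);im=cv2.resize(p["color"][:,:,::-1],(800,600),interpolation=2)
if len(sys.argv)>3:
    a,b,c,d=map(int,sys.argv[3:7]);k=min(800/(c-a),600/(d-b));im=cv2.resize(p["color"][b:d,a:c,::-1],None,fx=k,fy=k,interpolation=2)
cv2.imwrite("pics/"+out,im)
E
python3 - <<'E'
from h import *
p=read_camera("wrist");cv2.imwrite("pics/w1.png",cv2.resize(p["color"][:,:,::-1],(800,600)))
for q,z in [("carrier_knob",.046),("blank",.028),("carrier",.018),("leaf_hinge",.057),("jig",0.)]:
    for m in mark_of(p,q)[:2]: print(q,round(m["confidence"],2),np.round(m["uv"]),np.round(onz(p,m["uv"],z)*1000))
E
```

```text
carrier_knob 0.95 [295. 171.] [ 493. -218.   46.]
blank 0.85 [306.  41.] [ 550. -116.   28.]
carrier 0.89 [298.  41.] [ 544. -112.   18.]
```

View pics/w1.png

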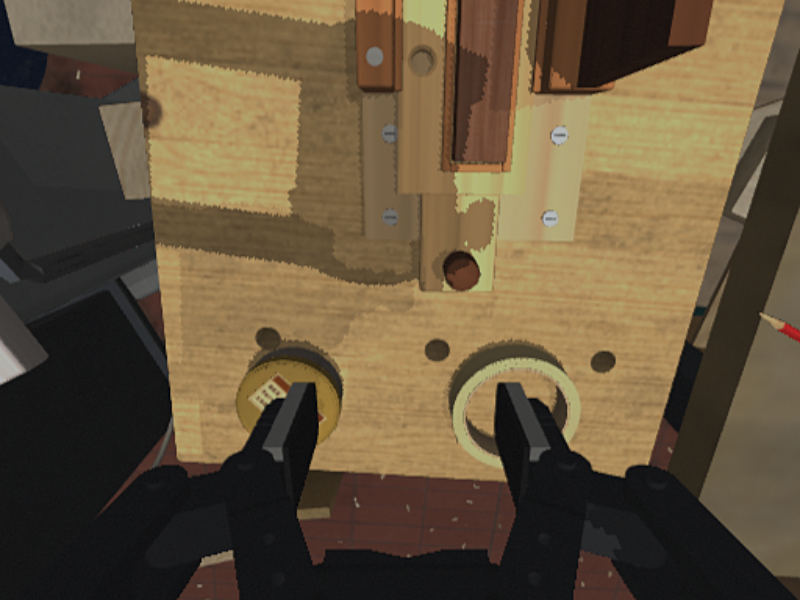

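```bash
python3 - <<'E'
from h import *
p=read_camera("wrist")
k=.64
P={}
for n,uv,z in [("FL",(364,240),.018),("FR",(576,241),.018),("nailFL",(391,217),.018),("nailFR",(550,218),.018),("nailBL",(390,133),.018),("nailBR",(560,134),.018),("railL",(357,86),.052),("railR",(402,90),.052),("carrhole",(421,60),.028),("carrL",(397,193),.028),("carrR",(513,194),.028)]:
    X=onz(p,(uv[0]*k,uv[1]*k),z)*1000;P[n]=X;print(n,np.round(X))
e=P["FR"]-P["FL"];print(np.degrees(np.arctan2(e[1],e[0])),np.linalg.norm(e))
v=np.load("jig.npy");c,n=np.cos(v[2]),np.sin(v[2])
for m,X in P.items():
    d=X[:2]-v[:2]*1000;print(m,np.round([c*d[0]+n*d[1],-n*d[0]+c*d[1]]))
E
```

```text
FL [ 441. -178.   18.]
FR [ 570. -240.   18.]
nailFL [ 464. -172.   18.]
nailFR [ 559. -218.   18.]
nailBL [ 487. -125.   18.]
nailBR [ 583. -171.   18.]
railL [482. -96.  52.]
railR [ 503. -109.   52.]
carrhole [521. -97.  28.]
carrL [ 475. -159.   28.]
carrR [ 541. -191.   28.]
-25.91132561346087 142.835350592697
FL [ -63. -167.]
FR [  80. -167.]
nailFL [ -45. -152.]
nailFR [  61. -152.]
nailBL [-45. -99.]
nailBR [ 61. -99.]
railL [-62. -76.]
railR [-37. -78.]
carrhole [-27. -59.]
carrL [ -41. -135.]
carrR [  33. -135.]
```

```bash
python3 g.py 493 -216.5 48 -25.9
```

```text
tool mm [ 36.2 153.6   6.2] rotvec [-0.     0.005  0.   ]
pos [ 457.6 -206.5  201.5] [-90.   -0.  -25.6] F [-0.2  1.   1. ] gap 0.701 t 5.25 J [-33.1   1.   95.7   0.   83.3  -7.5]
```

```bash
python3 -m creep '30 30 6 0 0.005 0 0.6; 36 70 6 0 0.005 0 0.6; 36 110 6 0 0.005 0 0.6; 36 145 6 0 0.005 0 0.6; 36 154 6 0 0.005 0 0.6';python3 -m creep '0 0 0 0 0 0 0.6'; python3 g.py 493 -216.5 48 -25.9; python3 look.py wrist w2.png
```

```text
clock: 5.75
eef_pos: [0.4912, -0.2156, 0.0443]
orientation: [-90.0, 0.3, -25.9]
ft_force: [-0.8, 0.9, 0.3]
finger_gap: 0.599
clock: 5.85
eef_pos: [0.4924, -0.2167, 0.0472]
orientation: [-90.0, 0.1, -25.9]
ft_force: [-0.2, 0.6, 0.7]
finger_gap: 0.594
tool mm [ 0.4 -0.8  0.4] rotvec [-0.     0.    -0.001]
pos [ 492.4 -216.7   47.2] [-90.    0.1 -25.9] F [-0.2  0.6  0.7] gap 0.594 t 5.85 J [-32.   13.  101.4  -0.   65.7  -6.1]
```

View pics/w2.png

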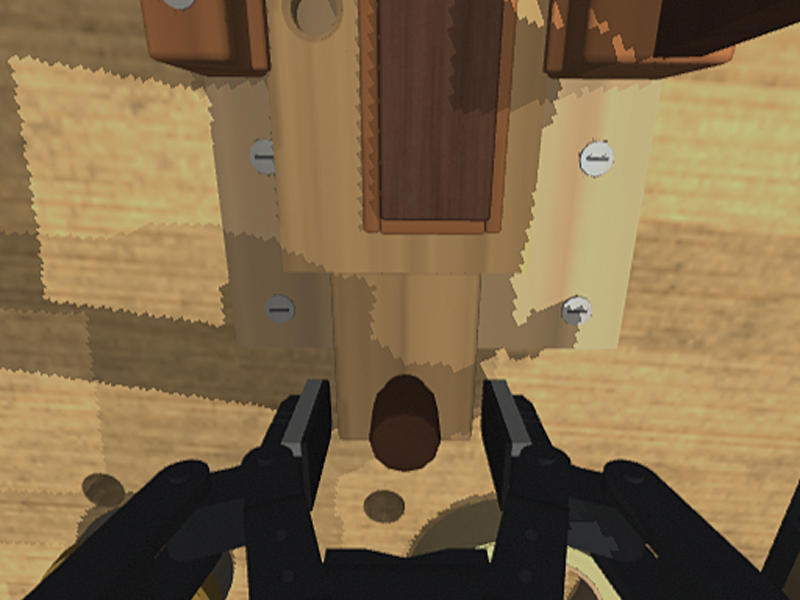

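The picture shows the knob centred between the open pads (around 405,425), so I close lightly.

```bash
python3 -m creep '0 -2 0 0 0 0 0.15; 0 -2 0 0 0 0 0.15; 0 -2 0 0 0 0 0.15; 0 -2 0 0 0 0 0.15;0 -2 0 0 0 0 0.15' 25; python3 g.py 518.4 -163 48 -25.9
```

```text
clock: 6.4
eef_pos: [0.4934, -0.2182, 0.0513]
orientation: [-90.0, -0.2, -26.0]
ft_force: [-1.9, 1.0, 12.3]
finger_gap: 0.247
tool mm [-1.7  3.3 60.5] rotvec [ 0.    -0.001  0.003]
pos [ 493.4 -218.2   51.3] [-90.   -0.2 -26. ] F [-1.9  1.  12.3] gap 0.247 t 6.4 J [-32.   12.7 101.2  -0.   65.9  -6.1]
```

```bash
python3 -m creep '0 -3 5 0 0 0 0.15; 0 -3 15 0 0 0 0.15; -0 -3 25 0 0 0 0.15; -0 -3 35 0 0 0 0.15;-0 -3 45 0 0 0 0.15' 25; python3 g.py 518.4 -163 51 -25.9
```

```text
clock: 6.9
eef_pos: [0.5126, -0.1761, 0.0522]
orientation: [-90.0, 0.0, -25.9]
ft_force: [-0.7, -0.8, -1.9]
finger_gap: 0.245
tool mm [-0.6  1.2 14.3] rotvec [ 0.    -0.001 -0.   ]
pos [ 512.6 -176.1   52.2] [-90.    0.  -25.9] F [-0.7 -0.8 -1.9] gap 0.245 t 6.9 J [-27.1  13.  100.7  -0.   66.3  -1.2]
```

```bash
python3 -m creep '0 0 5 0 0 0 0.15; 0 0 9 0 0 0 0.15; 0 0 13 0 0 0 0.15; 0 0 16 0 0 0 0.15;0 0 18 0 0 0 0.15' 25; python3 g.py 518.4 -163 51 -25.9
```

```text
clock: 7.4
eef_pos: [0.519, -0.1628, 0.0523]
orientation: [-90.3, 0.1, -26.0]
ft_force: [-11.8, -15.1, 1.8]
finger_gap: 0.246
tool mm [-0.4  1.3 -0.5] rotvec [ 0.004 -0.001 -0.001]
pos [ 519.  -162.8   52.3] [-90.3   0.1 -26. ] F [-11.8 -15.1   1.8] gap 0.246 t 7.4 J [-25.4  13.3 100.3  -0.3  66.4   0.7]
```

```bash
python3 -m creep '0 0 2 0 0 0 0.15; 0 0 2 0 0 0 0.15; 0 0 2 0 0 0 0.15' 25; python3 g.py 518.4 -163 51 -25.9;  python3 look.py wrist w3.png; python3 look.py scene s3.png 230 130 360 280
```

```text
clock: 7.7
eef_pos: [0.5202, -0.1606, 0.0523]
orientation: [-90.2, 0.0, -26.0]
ft_force: [-10.0, -12.9, 1.5]
finger_gap: 0.244
tool mm [-0.6  1.4 -3. ] rotvec [ 0.003 -0.002 -0.001]
pos [ 520.2 -160.6   52.3] [-90.2   0.  -26. ] F [-10.  -12.9   1.5] gap 0.244 t 7.7 J [-25.2  13.3 100.3  -0.2  66.4   0.9]
```

View pics/w3.png

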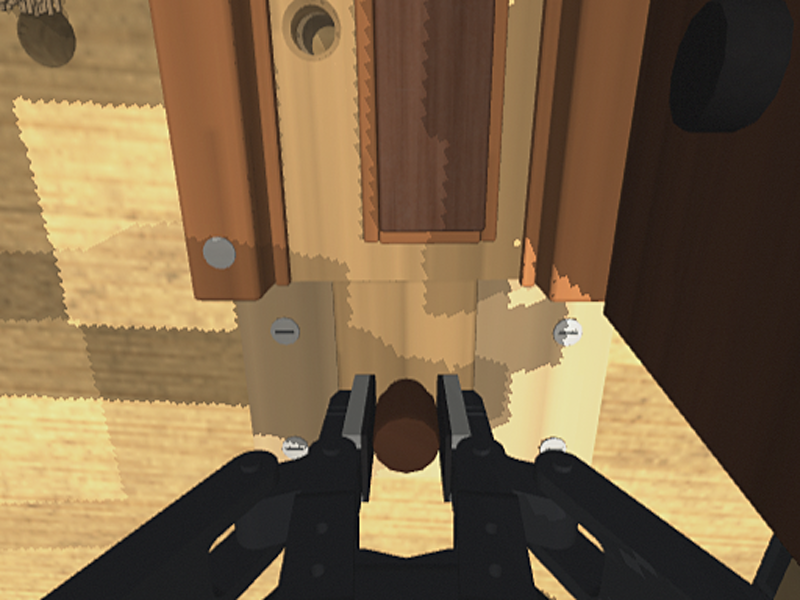

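View pics/s3.png

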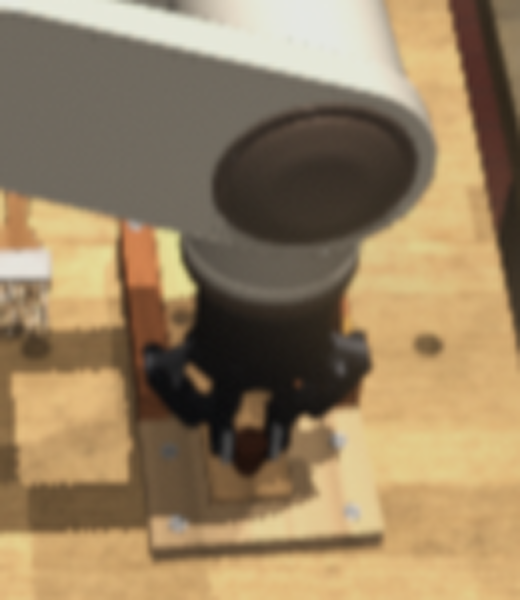

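```bash
python3 - <<'E'
from h import *
p=read_camera("wrist");cv2.imwrite("pics/w3c.png",cv2.resize(p["color"][0:60,160:260,::-1],None,fx=8,fy=8,interpolation=2))
v=np.load("jig.npy");c,n=np.cos(v[2]),np.sin(v[2])
def J(uv,z):
    X=onz(p,uv,z);d=(X[:2]-v[:2])*1000;return np.round([c*d[0]+n*d[1],-n*d[0]+c*d[1]],1)
k=.64
for m,uv,z in [("carr back L",(330,281),.028),("carr backR",(480,281),.028),("rail",(225,299),.052),("hole",(313,28),.028),("nailBL",(286,331),.018),("nailBR",(567,332),.018),("nailFL",(294,448),.018),("railscrew",(219,252),.052)]: print(m,J((uv[0]*k,uv[1]*k),z))
print(mark_of(p,"jig_hole"))
T=lambda a,b,z:proj(p,[v[0]+(c*a-n*b)/1000,v[1]+(n*a+c*b)/1000,z])
print("pred jig hole",T(-26,0,.018),"carrier hole if home",T(-26,0,.028))
E
```

```text
carr back L [-24.3 -79.2]
carr backR [ 26.7 -79.4]
rail [-51.  -77.3]
hole [-24.9  -3.6]
nailBL [ -43.6 -101.8]
nailBR [  62.  -102.5]
nailFL [ -44.9 -154.1]
railscrew [-50.8 -63.4]
[{'uv': [203.6, 21.4], 'confidence': 0.97}]
pred jig hole [201.421581    13.87732063] carrier hole if home [197.28696361   8.64096623]
```

View pics/w3c.png

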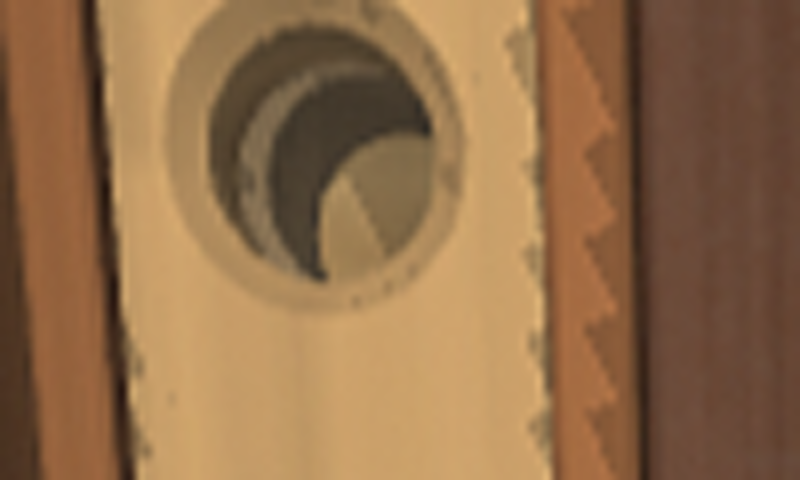

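```bash
python3 -m creep '0 0 2 0 0 0 0.15; 0 0 4 0 0 0 0.15; 0 0 4 0 0 0 0.15; 0 0 4 0 0 0 0.15' 40; python3 g.py 518.4 -163 51 -25.9;  python3 look.py wrist w4.png 160 0 260 60
```

```text
clock: 8.3
eef_pos: [0.5217, -0.1575, 0.0524]
orientation: [-90.2, 0.0, -26.0]
ft_force: [-13.5, -18.8, 3.4]
finger_gap: 0.239
tool mm [-0.5  1.4 -6.4] rotvec [ 0.004 -0.002 -0.001]
pos [ 521.7 -157.5   52.4] [-90.2   0.  -26. ] F [-13.5 -18.8   3.4] gap 0.239 t 8.3 J [-24.8  13.4 100.2  -0.2  66.5   1.3]
```

View pics/w4.png

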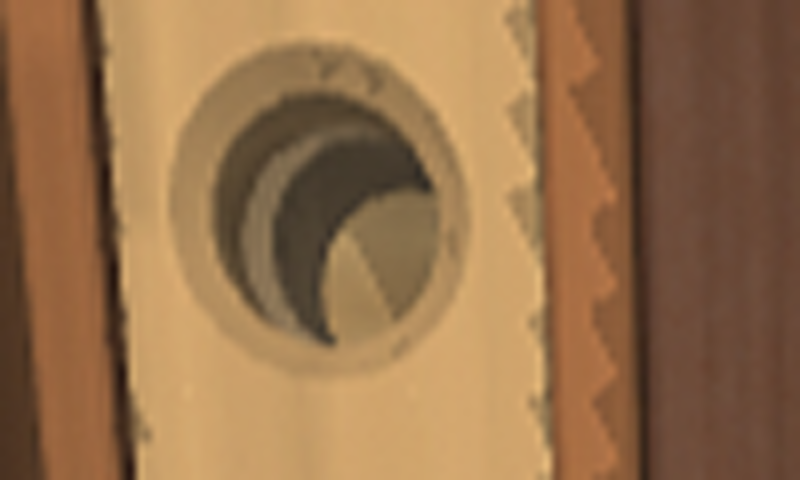

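The carrier hole and the base hole kept the same alignment while the pads slid along the knob, so the carrier is on the stop. I release, rise and go round behind the leaf.

```bash
python3 -m creep '0 0 -3 0 0 0 0.5; 0 0 -3 0 0 0 0.5; 0 -40 -3 0 0 0 0.3; 0 -85 -3 0 0 0 0; 0 -130 -3 0 0 0 0'; python3 g.py 624 -208 185 -25.9
```

```text
clock: 8.85
eef_pos: [0.5213, -0.1579, 0.1839]
orientation: [-90.0, 0.0, -26.0]
ft_force: [0.7, 0.1, 0.3]
finger_gap: 0.01
tool mm [ 1.143e+02 -1.200e+00 -1.000e-01] rotvec [-0.    -0.001 -0.001]
pos [ 521.3 -157.9  183.9] [-90.   0. -26.] F [0.7 0.1 0.3] gap 0.01 t 8.85 J [-25.    6.7  91.7   0.   81.6   1. ]
```

```bash
python3 -m creep '40 0 0 0 0 0 0; 80 0 0 0 0 0 0; 113 0 0 0 0 0 0; 113 5 40 0 0 0 0; 110 10 75 0 0 0 0'; python3 g.py 665 -101 168 -25.9; python3 look.py wrist w5.png;  python3 look.py side s5.png 170 100 330 220
```

```text
clock: 9.35
eef_pos: [0.6543, -0.1386, 0.1714]
orientation: [-90.0, 0.0, -26.0]
ft_force: [-0.0, -0.3, -0.4]
finger_gap: -0.001
tool mm [-6.9  3.5 38.5] rotvec [-0.    -0.003 -0.001]
pos [ 654.3 -138.6  171.4] [-90.   0. -26.] F [-0.  -0.3 -0.4] gap -0.001 t 9.35 J [-18.6  21.6  74.7   0.   83.7   7.5]
```

View pics/w5.png

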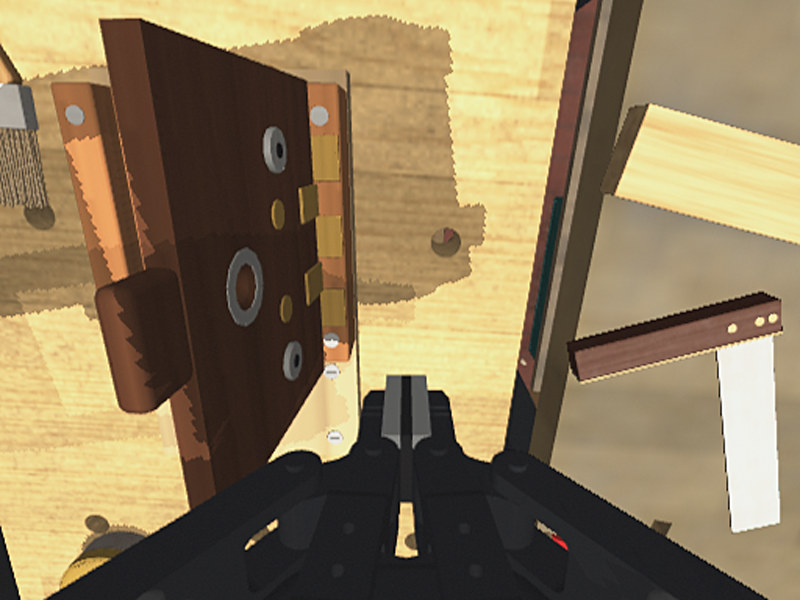

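View pics/s5.png

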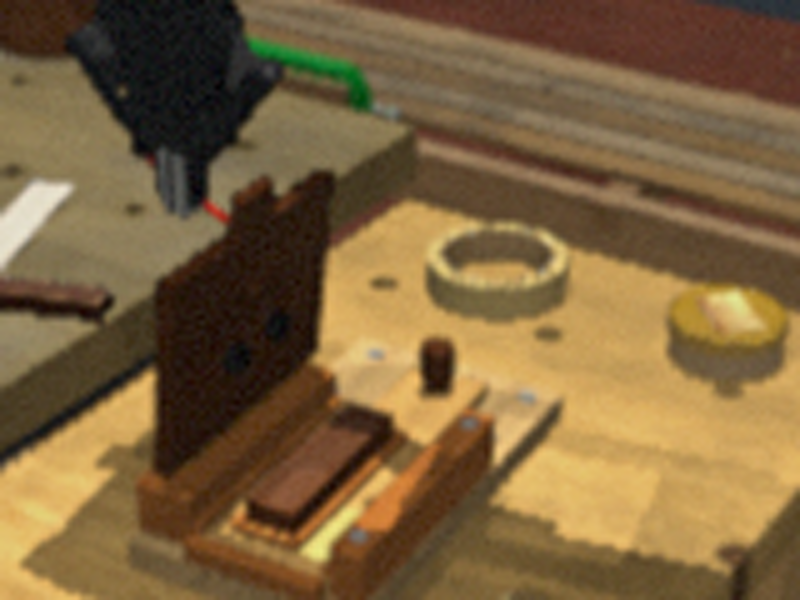

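The wrist view shows the leaf's outer face with the steel-ringed pin hole (242,287) and the free tab (145,340). The closed fingers are clear on the hinge side.

```bash
python3 -m creep '-3 3 30 0 0 0 0; -15 5 38 0 0 0 0; -27 5 38 0 0 0 0; -27 5 38 0 0 0 0'; python3 g.py 665 -101 168 -25.9
```

```text
clock: 9.85
eef_pos: [0.6446, -0.0923, 0.1676]
orientation: [-90.0, 0.0, -25.9]
ft_force: [-0.3, -0.0, 0.2]
finger_gap: -0.001
tool mm [22.1 -0.5  1.1] rotvec [ 0. -0. -0.]
pos [644.6 -92.3 167.6] [-90.    0.  -25.9] F [-0.3 -0.   0.2] gap -0.001 t 9.85 J [-14.9  19.6  77.8  -0.   82.6  11. ]
```

```bash
python3 -m creep '-20 2 0 0 0 0 0; -38 7 0 0 0 0 0; -54 14 0 0 0 0 0; -66 21 0 0 0 0 0; -76 30 0 0 0 0 0';  python3 -m creep '-7 9 0 0 0 0 0; -13 18 0 0 0 0 0; -18 27 0 0 0 0 0; -18 27 0 0 0 0 0'; python3 g.py 558.5 -49 84 -25.9;  python3 look.py side s6.png 170 100 330 220
```

```text
clock: 10.35
eef_pos: [0.577, -0.0601, 0.1377]
orientation: [-90.0, -0.1, -26.0]
ft_force: [0.6, 0.1, 0.5]
finger_gap: 0.0
clock: 10.75
eef_pos: [0.5602, -0.0517, 0.1089]
orientation: [-90.0, 0.1, -26.0]
ft_force: [0.0, -0.7, 0.4]
finger_gap: -0.004
tool mm [-2.7 24.9  1.7] rotvec [ 0.001 -0.001 -0.002]
pos [560.2 -51.7 108.9] [-90.    0.1 -26. ] F [ 0.  -0.7  0.4] gap -0.004 t 10.75 J [-13.1  12.   94.6  -0.   73.5  12.8]
```

View pics/s6.png

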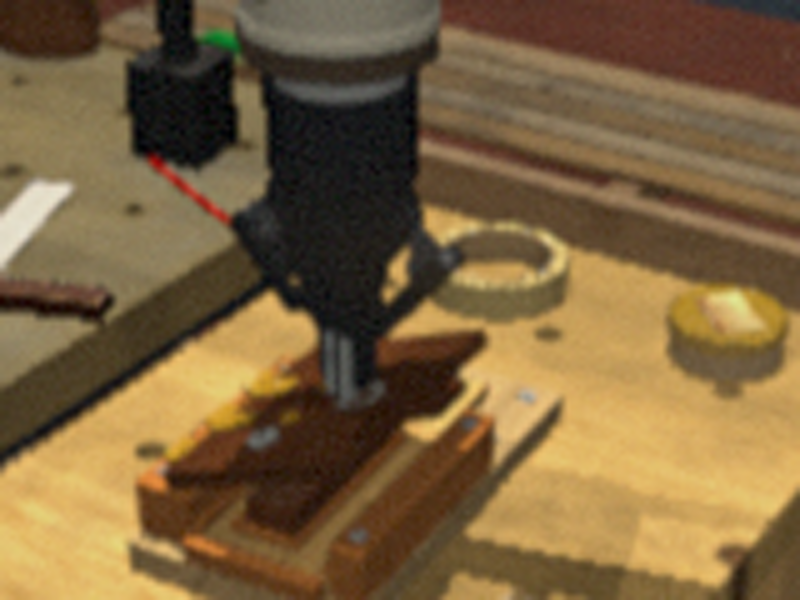

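```bash
python3 -m creep '-2 8 2 0 0 0 0; -4 16 2 0 0 0 0; -5 23 2 0 0 0 0; -5 27 2 0 0 0 0; -5 30 2 0 0 0 0'; python3 -m creep '0 2 0 0 0 0 0; 0 3 0 0 0 0 0; 0 3 0 0 0 0 0'; python3 g.py 558.5 -49 84 -25.9
```

```text
clock: 11.3
eef_pos: [0.5573, -0.0478, 0.08]
orientation: [-90.0, 0.0, -26.0]
ft_force: [-1.8, 0.8, 4.8]
finger_gap: -0.005
clock: 11.6
eef_pos: [0.5574, -0.0478, 0.0774]
orientation: [-90.0, 0.0, -26.0]
ft_force: [-2.4, 0.7, 3.3]
finger_gap: 0.0
tool mm [ 1.5 -6.6 -0.6] rotvec [ 0.    -0.001 -0.   ]
pos [557.4 -47.8  77.4] [-90.   0. -26.] F [-2.4  0.7  3.3] gap 0.0 t 11.6 J [-12.8  13.3  96.9  -0.   69.7  13.2]
```

```bash
python3 -m creep '0 -40 0 0 0 0 0.3; 0 -85 0 0 0 0 0.6; 0 -110 30 0 0 0 0.7; 0 -130 75 0 0 0 0.7; 0 -130 120 0 0 0 0.7'; python3 g.py 620 215 200 -25.9;python3 look.py wrist w7.png;  python3 look.py side s7.png 170 100 330 220
```

```text
clock: 12.1
eef_pos: [0.6116, 0.0609, 0.211]
orientation: [-89.9, -0.3, -26.0]
ft_force: [0.4, -0.2, -0.2]
finger_gap: 0.702
tool mm [-60.1  11.  142.1] rotvec [-0.002 -0.002  0.005]
pos [611.6  60.9 211. ] [-89.9  -0.3 -26. ] F [ 0.4 -0.2 -0.2] gap 0.702 t 12.1 J [-1.5 13.9 80.1 -0.  85.7 24.6]
```

View pics/w7.png

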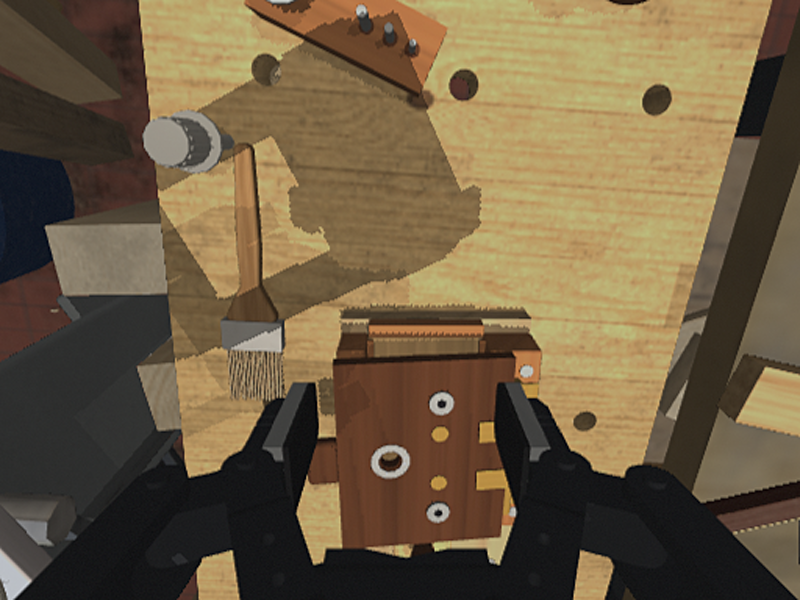

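View pics/s7.png

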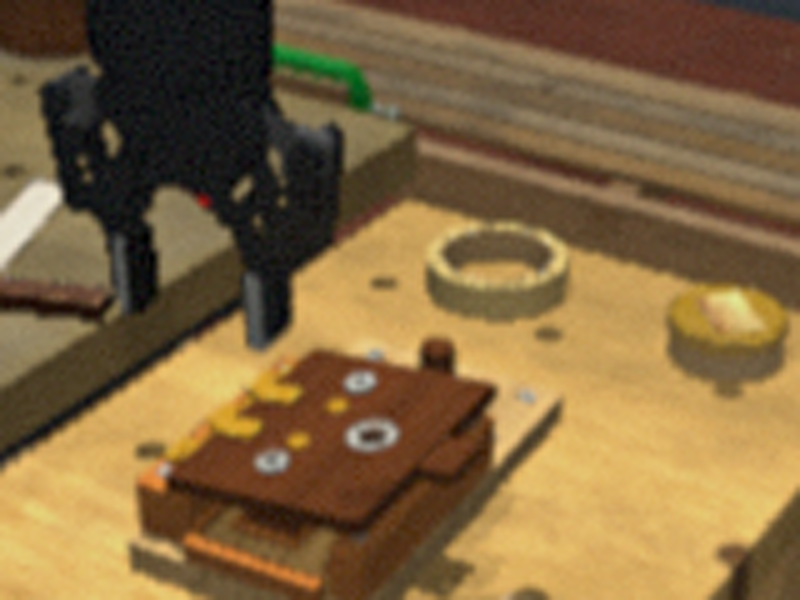

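```bash
python3 - <<'E'
from h import *
p=read_camera("wrist")
for z in (.062,.066): print(np.round(onz(p,(390*.64,461*.64),z)*1000,1))
for q,z in [("leaf_hole",.066)]:
    for m in mark_of(p,q): print(m["confidence"],m["uv"],np.round(onz(p,m["uv"],z)*1000,1))
E
python3 -m creep '-20 0 45 0 0 0 0.7; -40 0 90 0 0 0 0.7; -55 0 120 0 0 0 0.7; -55 0 120 0 0 0 0.7'; python3 g.py 631 240 90 -25.9;python3 look.py wrist w8.png
```

```text
[546.  -48.6  62. ]
[547.5 -45.9  66. ]
0.68 [249.5, 297.2] [546.2 -48.4  66. ]
clock: 12.7
eef_pos: [0.6125, 0.1946, 0.2069]
orientation: [-90.0, 0.0, -25.8]
ft_force: [-0.3, -0.3, 0.5]
finger_gap: 0.702
tool mm [ -3.1 116.9  48.9] rotvec [-0.     0.001 -0.001]
pos [612.5 194.6 206.9] [-90.    0.  -25.8] F [-0.3 -0.3  0.5] gap 0.702 t 12.7 J [10.7 17.5 76.   0.  86.5 36.6]
```

View pics/w8.png

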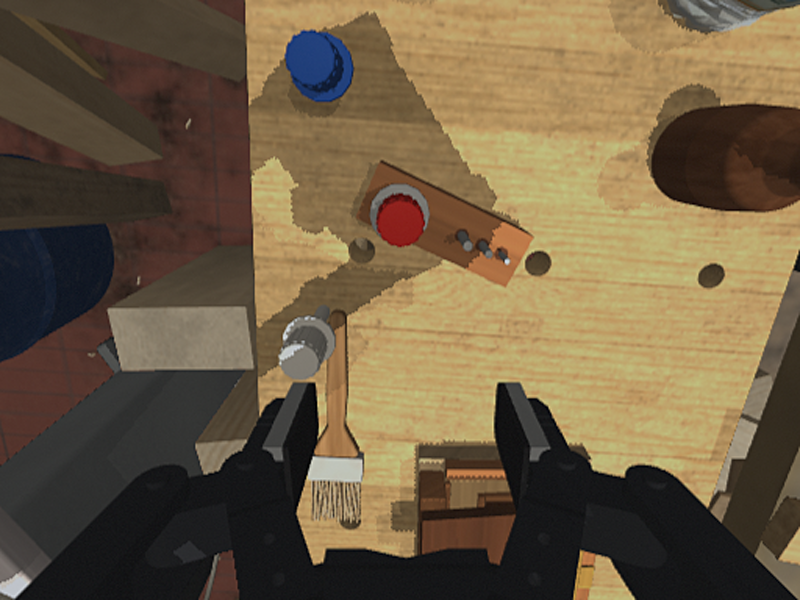

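Close view: red knob top at (400,220), seated in the stand and the only red one. The blue one at (318,62) and the white one at (302,358) stand on the bench away from it, so red is my choice.

```bash
python3 - <<'E'
from h import *
p=read_camera("wrist")
hsv=cv2.cvtColor(p["color"],cv2.COLOR_RGB2HSV)
m=((hsv[...,0]<6)|(hsv[...,0]>174))&(hsv[...,1]>190)&(hsv[...,2]>165)
n,l,st,ce=cv2.connectedComponentsWithStats(m.astype(np.uint8))
for i in range(1,n):
    if st[i,4]>60: print(st[i],ce[i],np.round(onz(p,ce[i],.102)*1000,1))
print(np.round(onz(p,(400*.64,220*.64),.102)*1000,1),np.round(onz(p,(399*.64,213*.64),.072)*1000,1))
for q,z in [("pin_knob",.087),("pin",.01)]:
    for k in mark_of(p,q): print(q,round(k["confidence"],2),np.round(k["uv"]),np.round(onz(p,k["uv"],z)*1000,1))
E
```

```text
[630.5 234.2 102. ] [629.3 233.6  72. ]
pin_knob 0.85 [256. 137.] [630.6 234.8  87. ]
pin_knob 0.78 [199.  40.] [623.7 317.6  87. ]
pin_knob 0.64 [191. 221.] [544.3 193.   87. ]
pin 0.96 [204. 199.] [539.3 187.2  10. ]
pin 0.71 [216.  52.] [625.4 316.9  10. ]
pin 0.69 [252. 130.] [624.6 233.3  10. ]
```

```bash
python3 g.py 630.5 234.5 91 -25.9; python3 -m creep '0 10 20 0 0 0 0.65; -1 20 43.5 0 0 0 0.65; -1 50 43.5 0 0 0 0.65; -1 75 43.5 0 0 0 0.65; -1 75 43.5 0 0 0 0.65'; python3 g.py 630.5 234.5 91 -25.9; python3 look.py wrist w9.png
```

```text
tool mm [ -3.6 116.2  47.2] rotvec [ 0.001 -0.002  0.   ]
pos [613.1 190.5 207.2] [-90.  -0. -26.] F [-0.8 -0.  -0.7] gap 0.701 t 12.9 J [10.4 17.4 76.  -0.  86.6 36.4]
clock: 13.4
eef_pos: [0.63, 0.2297, 0.1288]
orientation: [-90.2, 0.2, -26.0]
ft_force: [0.0, 0.1, -0.3]
finger_gap: 0.652
tool mm [-1.5 37.8  4.6] rotvec [ 0.004 -0.003 -0.004]
pos [630.  229.7 128.8] [-90.2   0.2 -26. ] F [ 0.   0.1 -0.3] gap 0.652 t 13.4 J [13.5 23.4 77.2 -0.  79.7 39.5]
```

View pics/w9.png

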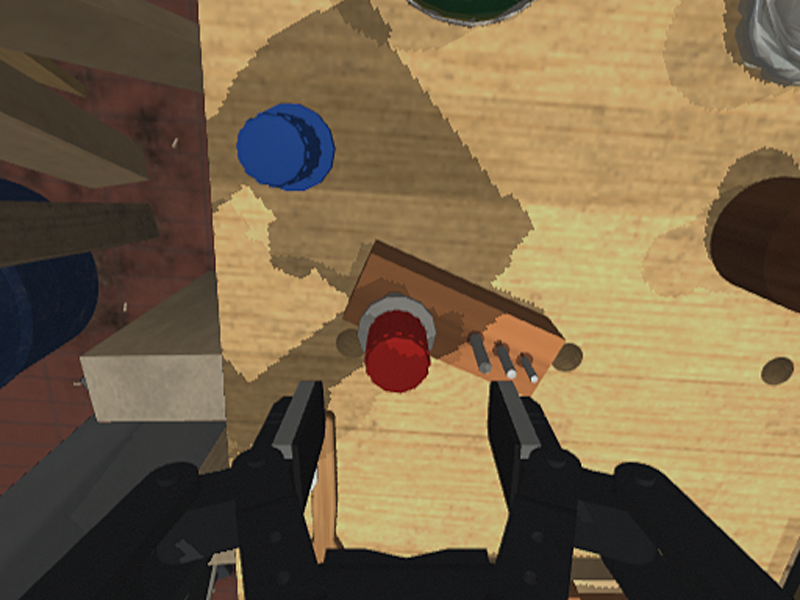

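```bash
python3 - <<'E'
from h import *
p=read_camera("wrist")
cv2.imwrite("pics/wx.png",cv2.resize(p["color"][:,:,::-1],(800,600)))
print(np.round(onz(p,(397*.64,365*.64),.102)*1000,1))
for k in mark_of(p,"pin_knob")[:2]: print(round(k["confidence"],2),np.round(k["uv"]),np.round(onz(p,k["uv"],.087)*1000,1))
E
python3 g.py 630.5 234.5 91 -25.9
```

```text
[630.1 234.2 102. ]
0.85 [179. 101.] [625.4 318.4  87. ]
0.67 [251. 219.] [629.1 237.5  87. ]
tool mm [-2.9 42.9  2.8] rotvec [-0.001 -0.002  0.001]
pos [631.8 230.7 133.9] [-89.9  -0.1 -26. ] F [-0.  -0.1  0.6] gap 0.651 t 13.55 J [13.5 23.2 76.9 -0.  79.8 39.5]
```

```bash
python3 -m creep '-3 15 3 0 0 0 0.6; -3 30 3 0 0 0 0.6; -3 40 3 0 0 0 0.6; -3 42 3 0 0 0 0.6; -3 42 3 0 0 0 0.6'; python3 g.py 630.5 234.5 91 -25.9; python3 look.py wrist w10.png
```

```text
clock: 14.05
eef_pos: [0.6296, 0.2355, 0.0898]
orientation: [-90.0, 0.0, -26.0]
ft_force: [-0.6, -0.0, -0.1]
finger_gap: 0.599
tool mm [ 1.2 -1.2 -0.5] rotvec [ 0.001 -0.001 -0.001]
pos [629.6 235.5  89.8] [-90.   0. -26.] F [-0.6 -0.  -0.1] gap 0.599 t 14.05 J [13.9 25.1 79.6 -0.  75.4 39.9]
```

View pics/w10.png

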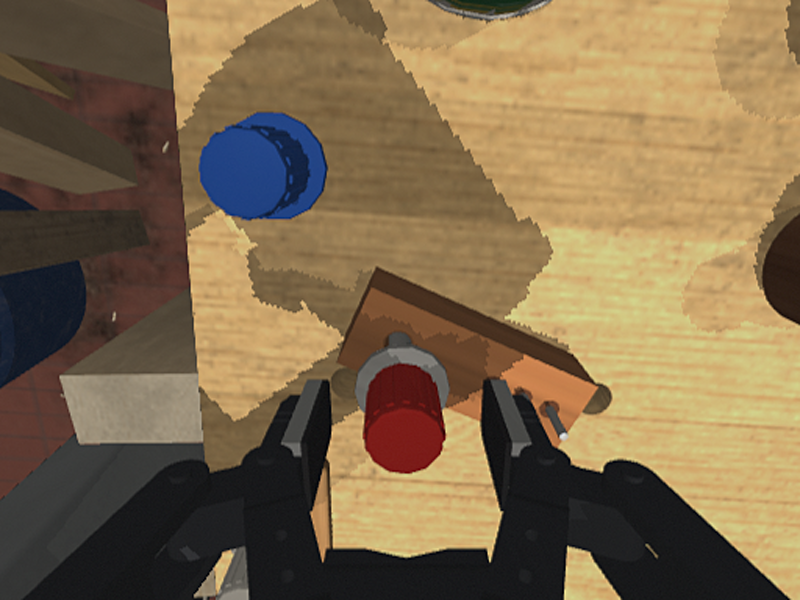

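```bash
python3 -m creep '0 -1 0 0 0 0 0.15; 0 -1 0 0 0 0 0.15; 0 -1 0 0 0 0 0.15; 0 -1 0 0 0 0 0.15;0 -1 0 0 0 0 0.15' 70; python3 g.py 630 235 130 -25.9
```

```text
clock: 14.6
eef_pos: [0.6298, 0.2359, 0.0921]
orientation: [-90.0, -0.0, -25.9]
ft_force: [-2.4, 1.6, 5.3]
finger_gap: 0.255
tool mm [  0.6 -37.9  -0.6] rotvec [-0.001 -0.001  0.   ]
pos [629.8 235.9  92.1] [-90.   -0.  -25.9] F [-2.4  1.6  5.3] gap 0.255 t 14.6 J [14.  25.  79.5  0.  75.5 39.9]
```

Gripped (gap 0.255, about 22 mm). Lift straight out.

```bash
python3 -m creep '0 -8 0 0 0 0 0.15; 0 -20 0 0 0 0 0.15; 0 -40 0 0 0 0 0.15; 0 -65 0 0 0 0 0.15; 0 -90 0 0 0 0 0.15'; python3 -m creep '0 0 0 0 0 0 0.15;0 0 0 0 0 0 0.15'; python3 g.py 547 -44 160 -25.9; python3 look.py wrist w11.png; python3 look.py side s11.png 130 130 330 280
```

```text
clock: 15.1
eef_pos: [0.6298, 0.2355, 0.1833]
orientation: [-90.0, -0.0, -26.0]
ft_force: [0.6, 0.1, -1.2]
finger_gap: 0.259
clock: 15.3
eef_pos: [0.63, 0.2356, 0.1824]
orientation: [-89.9, -0.1, -26.0]
ft_force: [-0.3, -0.9, -2.1]
finger_gap: 0.262
tool mm [  47.7   22.2 -287.7] rotvec [-0.001 -0.001  0.001]
pos [630.  235.6 182.4] [-89.9  -0.1 -26. ] F [-0.3 -0.9 -2.1] gap 0.262 t 15.3 J [13.9 21.6 73.3 -0.  84.9 39.9]
```

View pics/w11.png

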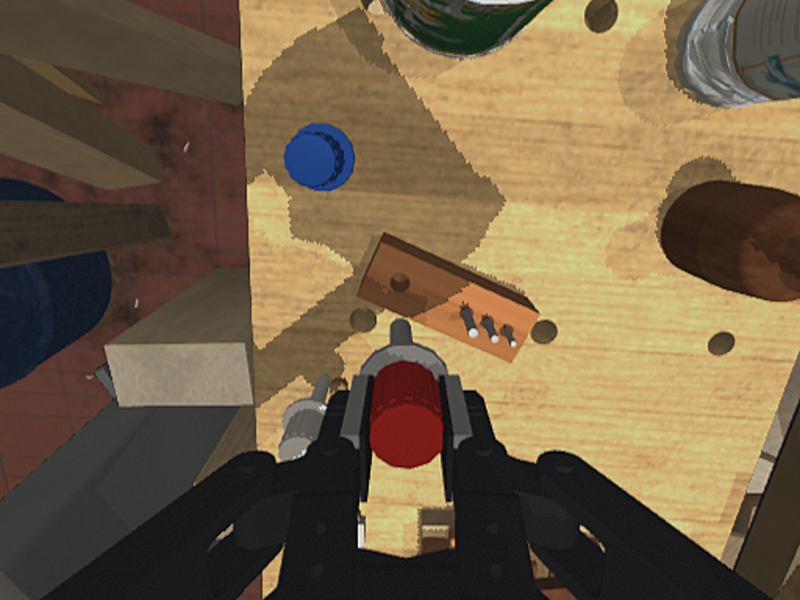

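View pics/s11.png

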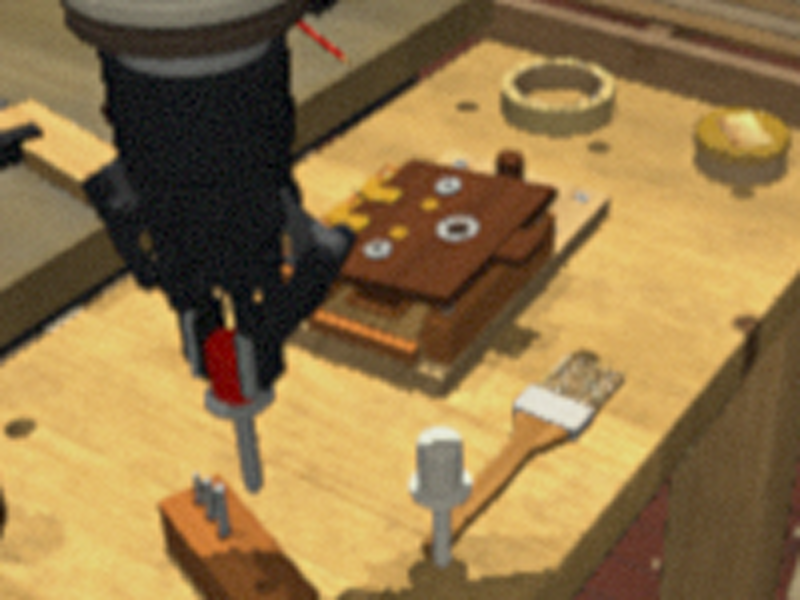

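```bash
python3 - <<'E'
from h import *
p=read_camera("wrist");e=read_state()["eef_pos"]
cv2.imwrite("pics/w12.png",cv2.resize(p["color"][190:310,200:320,::-1],None,fx=5,fy=5,interpolation=2))
print(e)
for h,uv in [(0.005,(401,325)),(.060,(402,383)),(.092,(406,436))]:
    print(h,np.round((onz(p,(uv[0]*.64,uv[1]*.64),e[2]-.082+h)-e)*1000,1), "pred if under TCP",proj(p,[e[0],e[1],e[2]-.082+h])/.64)
for c in ("side","scene"):
    q=read_camera(c);im=q["color"].copy()
    a,b=[proj(q,[e[0],e[1],e[2]-.082+h]) for h in (0,.092)];print(c,a,b)
    u,w=np.int32((a+b)/2);cv2.imwrite(f"pics/{c}12.png",cv2.resize(im[w-40:w+40,u-50:u+50,::-1],None,fx=7,fy=7,interpolation=2));print("origin",u-50,w-40)
E
```

```text
[0.62945052 0.23545642 0.18045411]
0.005 [ -1.2   0.7 -77. ] pred if under TCP [403.95183458 325.2616483 ]
0.06 [ -0.5   0.  -22. ] pred if under TCP [403.36493453 382.534481  ]
0.092 [ 0.8 -0.6 10. ] pred if under TCP [402.82240893 435.47701862]
side [192.62516659 251.39516553] [187.97162583 214.34870564]
origin 140 192
scene [247.79116658 117.20593729] [247.38663886  91.43021974]
origin 197 64
```

View pics/side12.png

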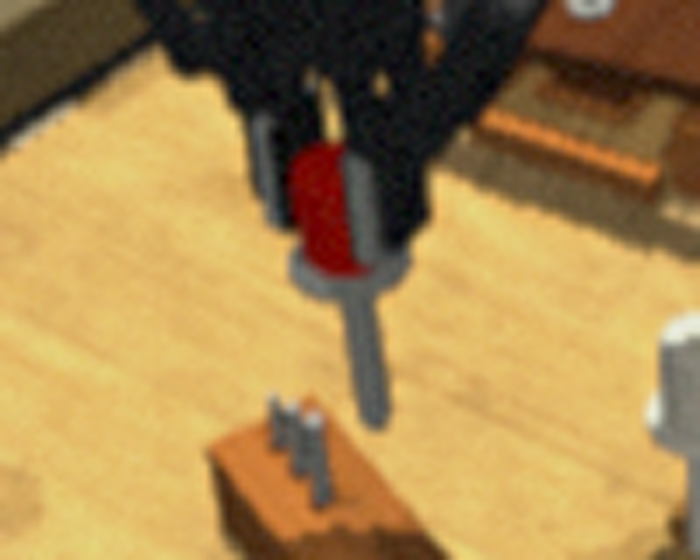

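View pics/scene12.png

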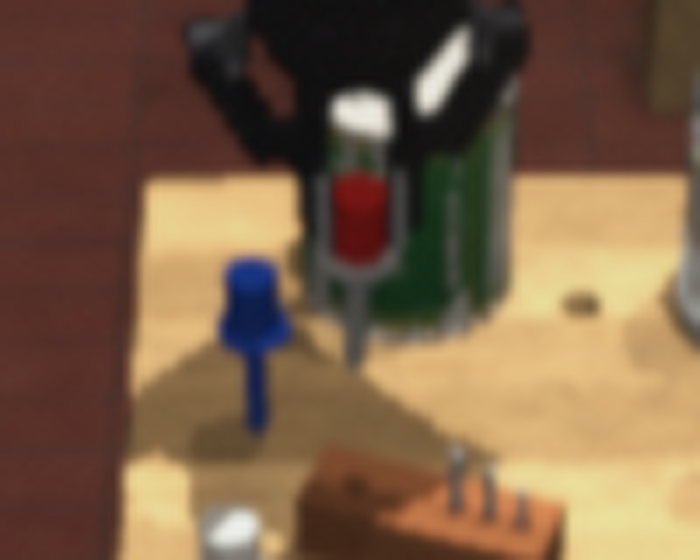

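View pics/w12.png

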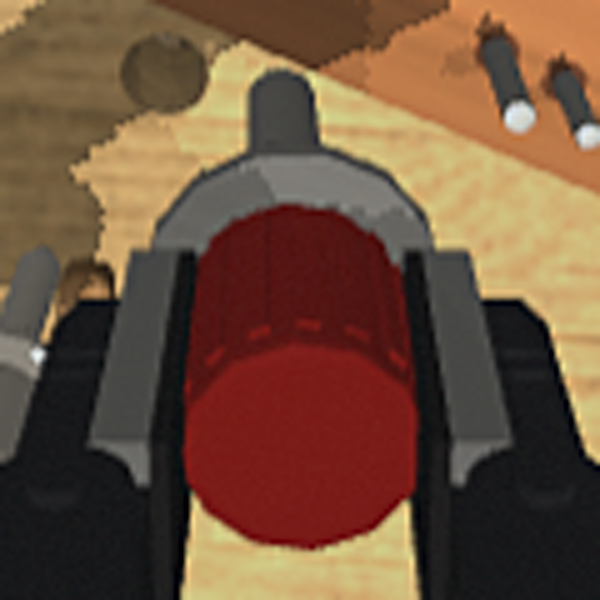

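```bash
python3 -m creep '8 -10 -45 0 0 -0.025 0.15; 16 -10 -92 0 0 -0.025 0.15; 24 -10 -139 0 0 -0.025 0.15; 32 -10 -186 0 0 -0.025 0.15; 40 -10 -230 0 0 -0.025 0.15'; python3 g.py 547 -44 170 -25.9 -90 -1.5
```

```text
clock: 16.05
eef_pos: [0.564, 0.0096, 0.191]
orientation: [-90.0, -1.4, -25.9]
ft_force: [0.1, -0.5, -0.6]
finger_gap: 0.256
tool mm [  7.6  21.2 -55.6] rotvec [ 0.    -0.001 -0.002]
pos [564.    9.6 191. ] [-90.   -1.4 -25.9] F [ 0.1 -0.5 -0.6] gap 0.256 t 16.05 J [-6.6  7.9 89.5 -0.5 81.3 19.4]
```

```bash
python3 -m creep '3 6 -25 0 0 0 0.15; 7 14 -50 0 0 0 0.15; 7 20 -55 0 0 0 0.15; 7 20 -55 0 0 0 0.15;  7 20 -55 0 0 0 0.15'; python3 g.py 547 -44 160 -25.9 -90 -1.5; python3 look.py wrist w13.png; python3 look.py wrist w13c.png 200 160 300 235;python3 look.py side s13.png 200 110 290 190; python3 look.py scene c13.png 230 130 360 230; python3 g.py 547 -44 160 -25.9 -90 -1.5; 
```

```text
clock: 16.55
eef_pos: [0.5479, -0.0408, 0.1715]
orientation: [-90.0, -1.4, -25.9]
ft_force: [0.7, -0.3, -0.7]
finger_gap: 0.253
tool mm [ 0.3 11.5 -3.3] rotvec [-0.    -0.001 -0.001]
pos [547.9 -40.8 171.5] [-90.   -1.4 -25.9] F [ 0.7 -0.3 -0.7] gap 0.253 t 16.55 J [-12.1   6.8  93.   -0.3  78.8  13.9]
tool mm [ 0.2 11.7 -3.4] rotvec [-0.     0.    -0.001]
pos [548.  -40.7 171.7] [-90.   -1.5 -25.9] F [ 0.3 -0.3 -1.1] gap 0.254 t 16.75 J [-12.1   6.8  93.   -0.4  78.8  13.9]
```

View pics/w13.png

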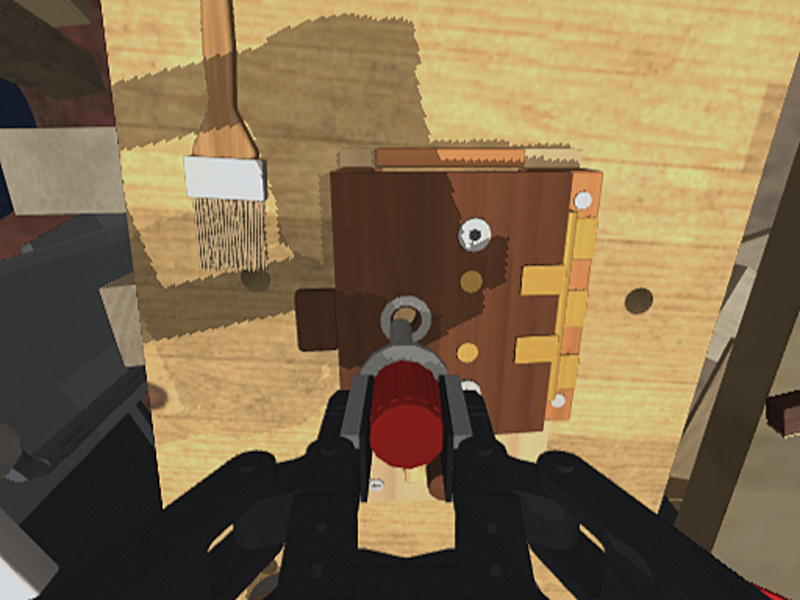

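View pics/s13.png

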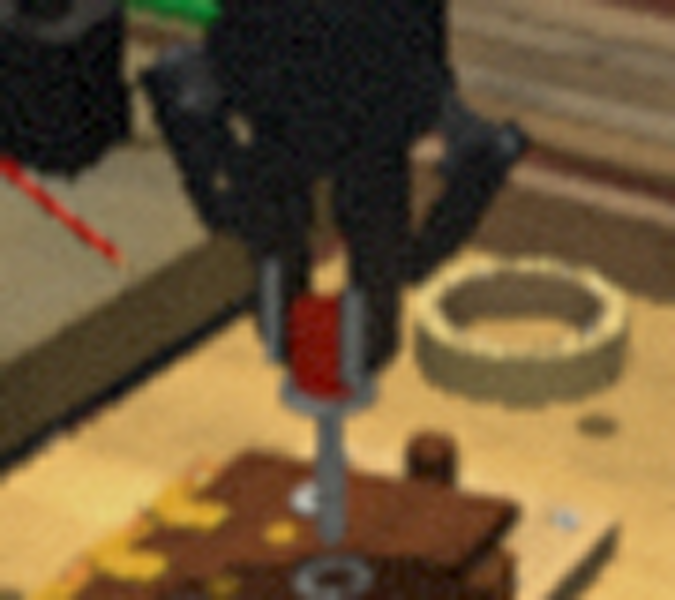

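View pics/c13.png

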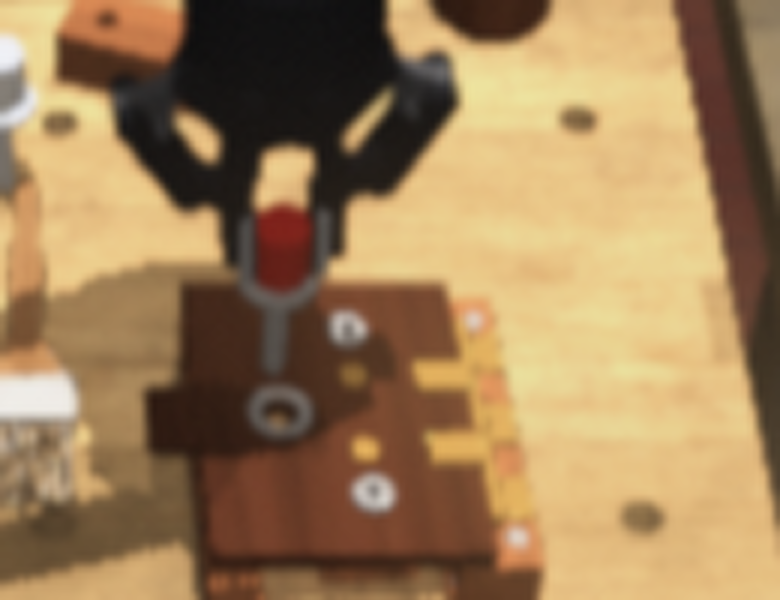

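View pics/w13c.png

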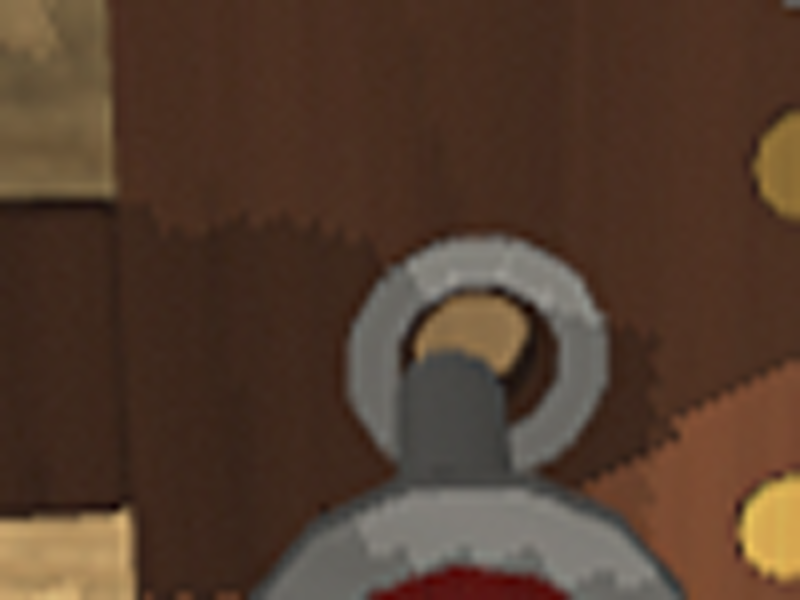

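```bash
python3 - <<'E'
from h import *
p=read_camera("wrist");e=read_state()["eef_pos"];v=np.load("jig.npy");c,n=np.cos(v[2]),np.sin(v[2])
def J(X): d=(X[:2]-v[:2])*1000;return np.round([c*d[0]+n*d[1],-n*d[0]+c*d[1]],1)
print("TCP jig",J(e),e)
for z in (.0655,.068): print("hole",J(onz(p,(259.75,205.2),z)),np.round(onz(p,(259.75,205.2),z)*1000,1))
zt=e[2]-.082
for dz,uv in [(0,(256.7,206.5)),(.006,(256.7,208)),(.058,(257.5,243*1.0))]: print("pin",dz,J(onz(p,uv,zt+dz)))
print("pred vertical pin px",proj(p,[e[0],e[1],zt]),proj(p,[e[0],e[1],zt+.006]))
# external cams: ring centres and tip
s=read_camera("scene");d=read_camera("side")
hs=(230+280/6,130+412/6);hd=(200+333/7.5,110+578/7.5)
X,r=tri([(s,hs),(d,hd)]);print("hole tri",X*1000,r*1000,J(X))
ts=(230+273/6,130+370/6);td=(200+331/7.5,110+540/7.5)
X,r=tri([(s,ts),(d,td)]);print("tip tri",X*1000,r*1000,J(X))
E
```

```text
TCP jig [-26.7   2.9] [ 0.54796871 -0.0408124   0.17166437]
hole [-23.  -6.] [547.4 -50.4  65.5]
hole [-23.1  -5. ] [547.7 -49.5  68. ]
pin 0 [-26.    2.5]
pin 0.006 [-26.1   3.7]
pin 0.058 [-26.5   3.2]
pred vertical pin px [255.76230209 205.99632137] [255.87171133 209.01082011]
hole tri [548.93893145 -45.97364359  69.23098692] 1.7853828687034263 [-23.6  -1.3]
tip tri [548.95766728 -39.02516025  89.65112527] 1.8443341163959095 [-26.6   5. ]
```

```bash
python3 -m creep '2 0 -5 0 0 0 0.15; 3 0 -7 0 0 0 0.15; 3 8 -7.3 0 0 0 0.15; 3 16 -7.3 0 0 0 0.15; 3 16 -7.3 0 0 0 0.15'; python3 -m creep '0 0 0 0 0 0 0.15;0 0 0 0 0 0 0.15'; python3 look.py wrist w14.png 200 160 300 235;python3 look.py side s14.png 200 130 280 190; python3 look.py scene c14.png 240 150 320 210; python3 g.py 547 -44 160 -25.9 -90 -1.5; 
```

```text
clock: 17.4
eef_pos: [0.547, -0.0494, 0.1539]
orientation: [-90.0, -1.3, -26.0]
ft_force: [-0.5, -0.5, -1.8]
finger_gap: 0.256
clock: 17.6
eef_pos: [0.5477, -0.0495, 0.1557]
orientation: [-90.0, -1.4, -26.0]
ft_force: [0.1, 0.2, -1.3]
finger_gap: 0.253
tool mm [-2.9 -4.3  4.7] rotvec [ 0.    -0.001 -0.001]
pos [547.7 -49.5 155.8] [-90.   -1.5 -26. ] F [ 0.2 -0.3  0.2] gap 0.255 t 17.75 J [-13.    7.5  94.2  -0.3  76.9  13. ]
```

View pics/w14.png

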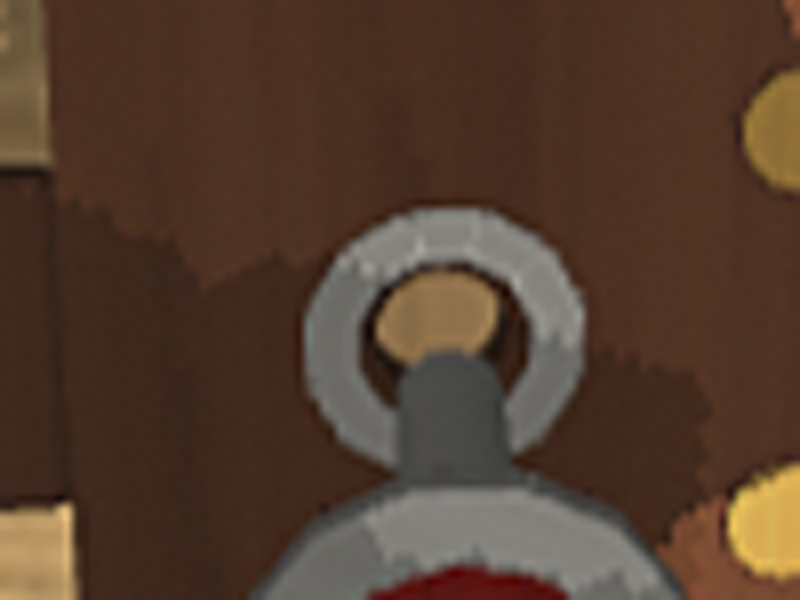

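View pics/s14.png

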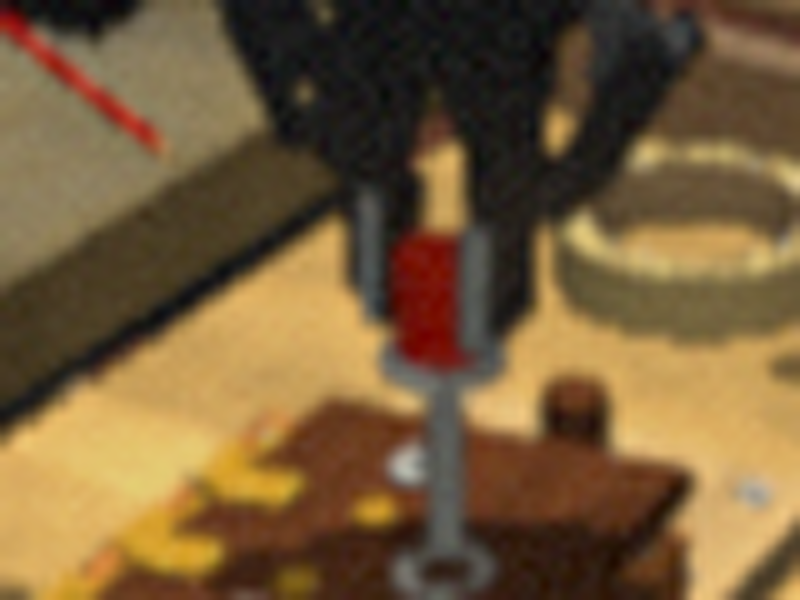

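View pics/c14.png

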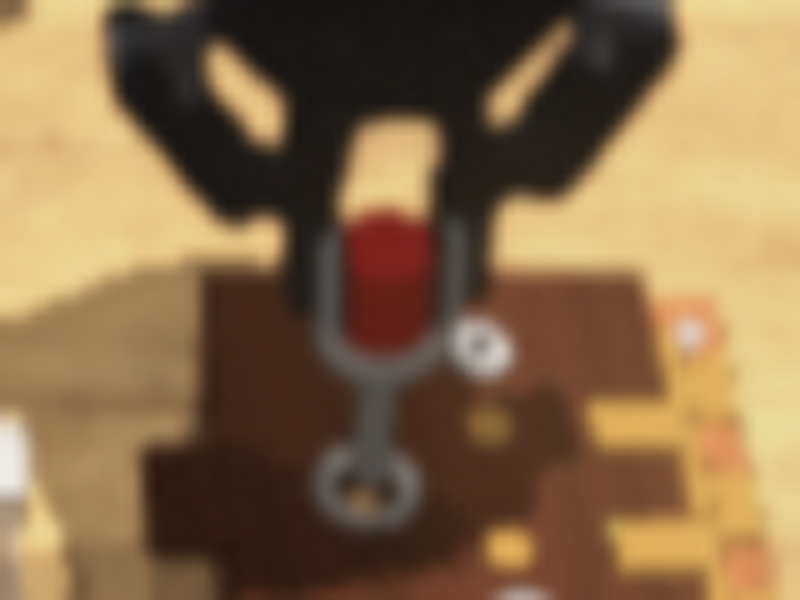

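```bash
cat > rel.py <<'E'
from h import *
import sys
p=read_camera("wrist");e=read_state()["eef_pos"];v=np.load("jig.npy");c,n=np.cos(v[2]),np.sin(v[2])
def J(X): d=(X[:2]-v[:2])*1000;return np.round([c*d[0]+n*d[1],-n*d[0]+c*d[1]],1)
a=list(map(float,sys.argv[1:]))
print("TCP jig",J(e))
zt=e[2]-.082
h=onz(p,a[:2],.066);print("hole",J(h),np.round(h*1000,1))
for dz in (0,.003): print("pin",dz,J(onz(p,a[2:4],zt+dz)))
s=read_camera("scene");d=read_camera("side")
X,r=tri([(s,a[4:6]),(d,a[6:8])]);print("hole tri",X*1000,J(X),r)
X,r=tri([(s,a[8:10]),(d,a[10:12])]);print("tip tri",X*1000,J(X),r)
E
python3 rel.py 255.6 202.5 256.2 206 $(python3 -c "
print(240+368/10,150+487/10, 200+443/10,130+571/10, 240+371/10,150+475/10, 200+447/10,130+550/10)")
```

```text
TCP jig [-23.1  -5.1]
hole [-23.2  -5.3] [547.5 -49.7  66. ]
pin 0 [-22.8  -5.2]
pin 0.003 [-22.8  -4. ]
hole tri [549.23846296 -46.11029138  69.03622181] [-23.2  -1.3] 0.0018084177338287763
tip tri [548.61409635 -47.33832662  75.14008909] [-23.3  -2.7] 0.002272151587280734
```

```bash
python3 -m creep '-0.3 4 0.3 0 0 0 0.15; -0.3 8 0.5 0 0 0 0.15; -0.3 11 0.5 0 0 0 0.15; -0.3 12 0.5 0 0 0 0.15; -0.3 12 0.5 0 0 0 0.15'; python3 look.py wrist w15.png 200 160 300 235;python3 look.py side s15.png 200 130 280 190; python3 g.py 547 -44 160 -25.9 -90 -1.5; 
```

```text
clock: 18.4
eef_pos: [0.5477, -0.0491, 0.1433]
orientation: [-90.0, -1.4, -26.0]
ft_force: [-0.1, 0.6, -1.6]
finger_gap: 0.259
tool mm [ -2.6 -16.4   4.2] rotvec [ 0.    -0.001 -0.001]
pos [547.8 -49.1 143.6] [-90.   -1.4 -26. ] F [ 0.3 -0.7 -1.2] gap 0.26 t 18.5 J [-13.    8.   95.   -0.3  75.6  13.1]
```

View pics/w15.png

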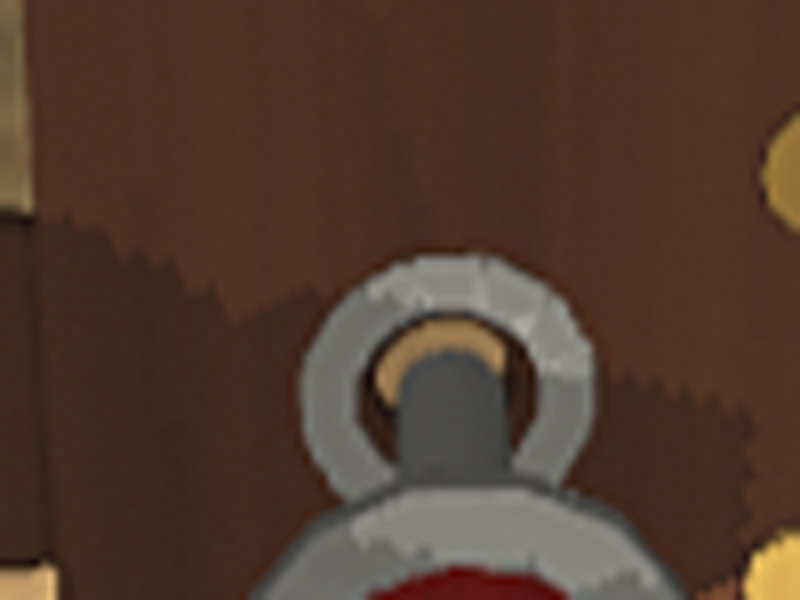

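View pics/s15.png

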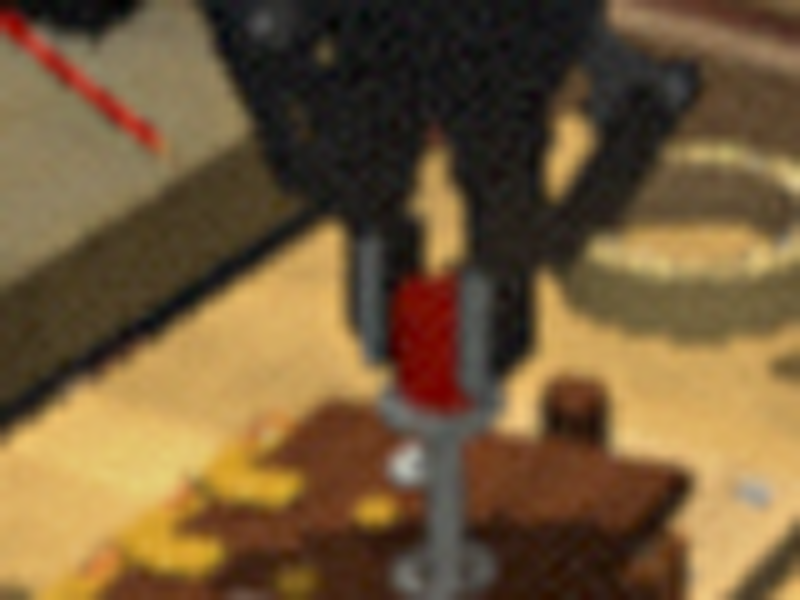

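```bash
python3 -m creep '-0.2 8 0 0 0 0 0.15; -0.4 16 0 0 0 0 0.15; -0.6 24 0 0 0 0 0.15; -0.7 30 0 0 0 0 0.15; -0.7 30 0 0 0 0 0.15'; python3 look.py wrist w16.png 200 160 300 235;python3 look.py side s16.png 200 130 280 190; python3 g.py 547 -44 86 -25.9 -90 -1.5; 
```

```text
clock: 19.0
eef_pos: [0.5474, -0.0489, 0.1123]
orientation: [-90.0, -1.3, -26.0]
ft_force: [-0.6, 1.8, -1.0]
finger_gap: 0.256
tool mm [-3.5 27.2  4.2] rotvec [ 0.    -0.001 -0.002]
pos [547.7 -49.  113.3] [-90.   -1.4 -26. ] F [-2.   2.5 -2.5] gap 0.253 t 19.1 J [-13.    9.5  97.1  -0.3  72.1  13.1]
```

View pics/w16.png

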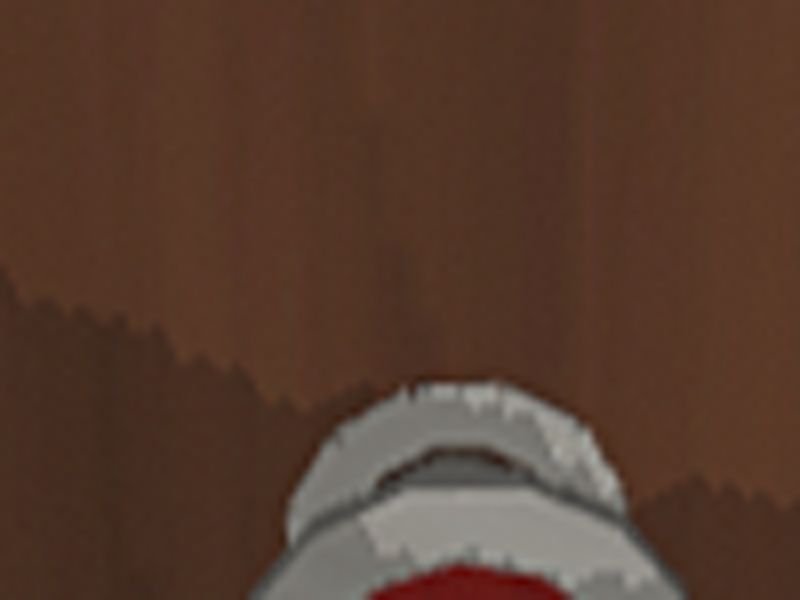

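View pics/s16.png

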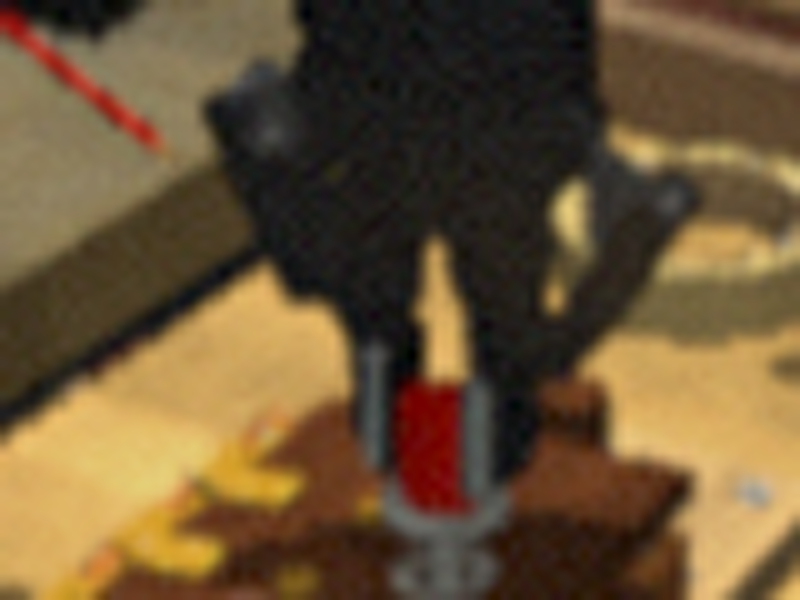

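```bash
python3 -m creep '-0.6 5 0.3 0 0 0 0.15; -0.8 10 0.4 0 0 0 0.15; -0.9 14 0.4 0 0 0 0.15; -0.9 14 0.4 0 0 0 0.15'; python3 g.py 547 -44 86 -25.9 -90 -1.5; 
```

```text
clock: 19.5
eef_pos: [0.5473, -0.0485, 0.0988]
orientation: [-90.0, -1.4, -26.0]
ft_force: [-1.1, 0.9, -2.4]
finger_gap: 0.258
tool mm [-2.6 12.8  4. ] rotvec [ 0.    -0.001 -0.002]
pos [547.3 -48.5  98.8] [-90.   -1.4 -26. ] F [-1.1  0.9 -2.4] gap 0.258 t 19.5 J [-12.9  10.2  98.   -0.4  70.4  13.2]
```

```bash
python3 -m creep '-0.2 3 0.1 0 0 0 0.15; -0.3 6 0.2 0 0 0 0.15; -0.3 8 0.2 0 0 0 0.15'; python3 g.py 547 -44 86 -25.9 -90 -1.5; python3 look.py wrist w17.png;python3 look.py side s17.png 200 130 280 190
```

```text
clock: 19.8
eef_pos: [0.5475, -0.0483, 0.0914]
orientation: [-90.0, -1.4, -26.0]
ft_force: [-3.1, 2.8, 4.4]
finger_gap: 0.257
tool mm [-2.5  5.4  3.6] rotvec [ 0.    -0.001 -0.001]
pos [547.5 -48.3  91.4] [-90.   -1.4 -26. ] F [-3.1  2.8  4.4] gap 0.257 t 19.8 J [-12.9  10.6  98.5  -0.4  69.5  13.2]
```

View pics/s17.png

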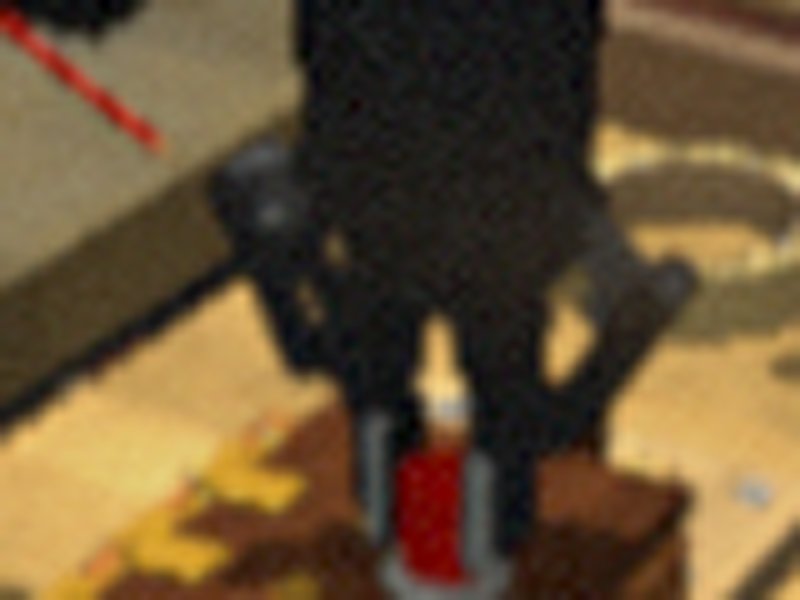

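View pics/w17.png

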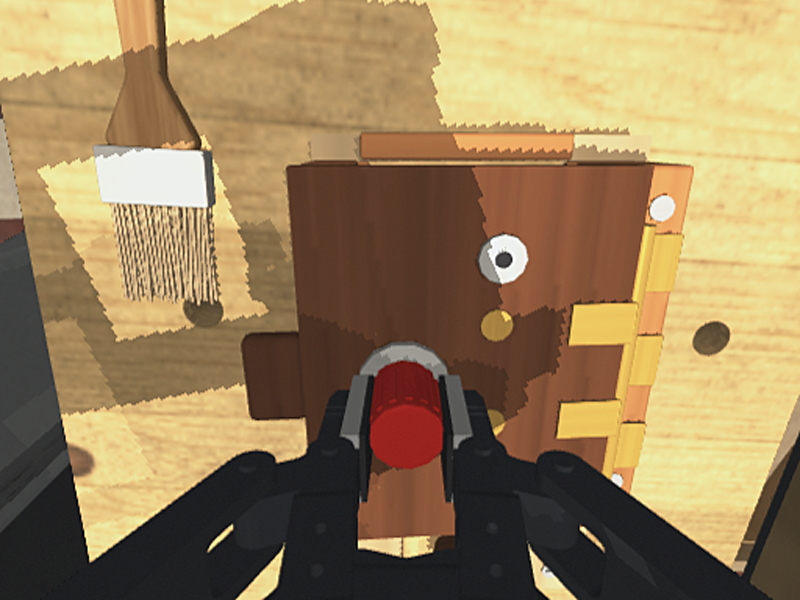

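```bash
python3 -m creep '-0.4 2 0.2 0 0 0 0.15; -0.5 4 0.2 0 0 0 0.15; -0.6 6 0.2 0 0 0 0.15; -0.6 6 0.2 0 0 0 0.15' 100; python3 g.py 547 -44 86 -25.9 -90 -1.5
```

```text
clock: 20.3
eef_pos: [0.5473, -0.0479, 0.0865]
orientation: [-90.0, -1.5, -25.9]
ft_force: [-9.6, 2.8, 17.6]
finger_gap: 0.245
tool mm [-2.   0.4  3.4] rotvec [ 0.    -0.001 -0.001]
pos [547.3 -47.9  86.5] [-90.   -1.5 -25.9] F [-9.6  2.8 17.6] gap 0.245 t 20.3 J [-12.8  10.9  98.8  -0.4  68.9  13.2]
```

```bash
python3 -m creep '-0.6 0.7 0 0 0 0 0.15; -1 1.5 0 0 0 0 0.15; -1 1.5 0 0 0 0 0.15; -1 1.5 0 0 0 0 0.15' 100; python3 g.py 547 -44 86 -25.9 -90 -1.5; python3 look.py wrist w18.png; python3 look.py side s18.png 190 130 290 205; python3 look.py scene c18.png 220 130 340 220; python3 g.py 547 -44 86 -25.9 -90 -1.5
```

```text
clock: 20.7
eef_pos: [0.5473, -0.0479, 0.0863]
orientation: [-90.0, -1.6, -26.0]
ft_force: [-11.5, 1.5, 31.8]
finger_gap: 0.247
tool mm [-1.9  0.2  3.3] rotvec [-0.    -0.001  0.002]
pos [547.3 -47.9  86.3] [-90.   -1.6 -26. ] F [-11.5   1.5  31.8] gap 0.247 t 20.7 J [-12.8  10.8  98.9  -0.4  68.7  13.3]
tool mm [-1.9  0.2  3.4] rotvec [-0.    -0.001  0.002]
pos [547.3 -47.9  86.3] [-90.   -1.6 -25.9] F [-10.8   1.6  31.5] gap 0.246 t 20.85 J [-12.8  10.8  98.9  -0.4  68.7  13.3]
```

View pics/s18.png

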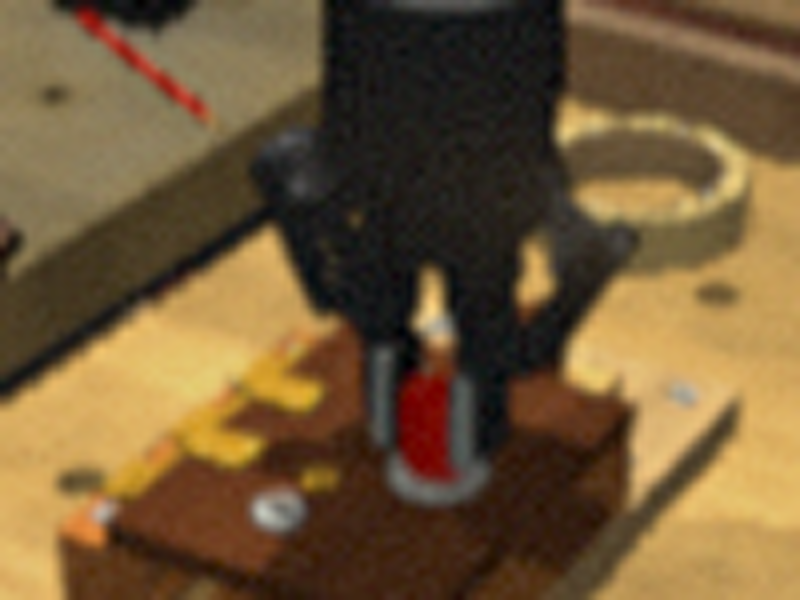

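View pics/w18.png

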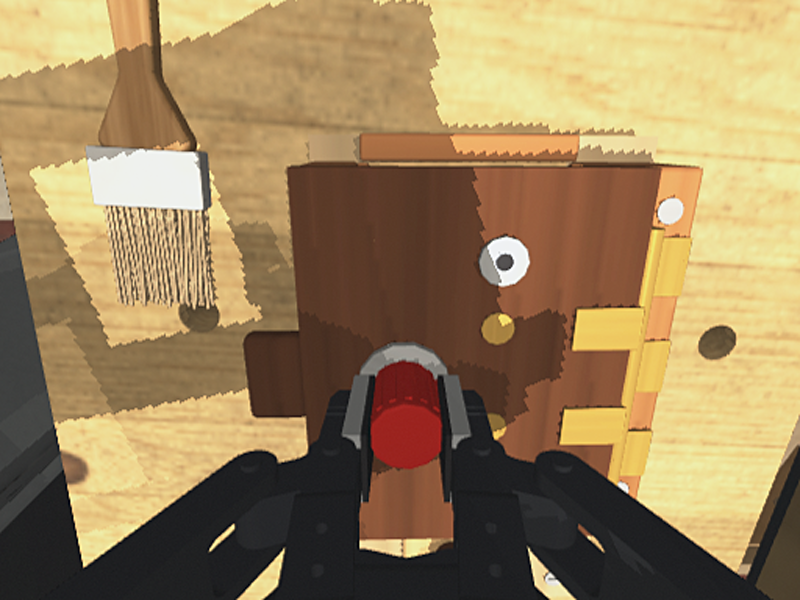

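View pics/c18.png

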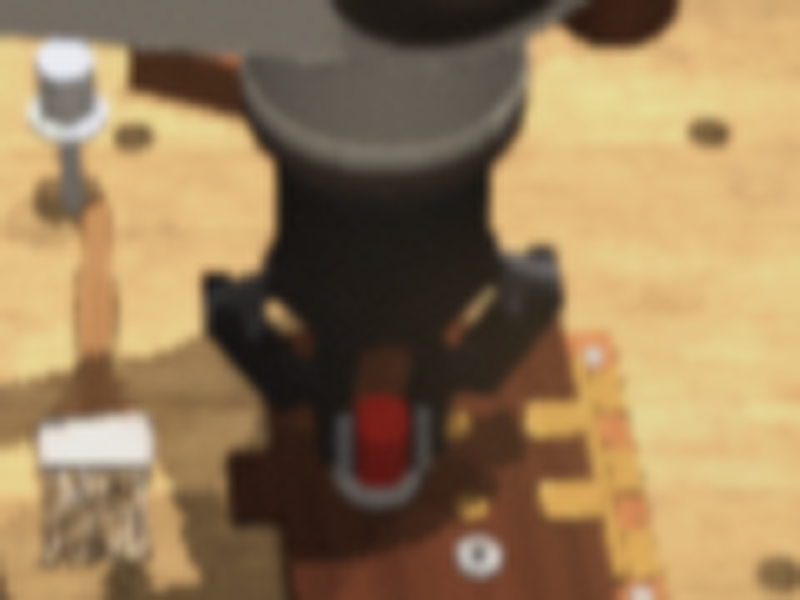

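```bash
python3 look.py side s19.png 190 165 290 240; python3 - <<'E'
from h import *
d=read_camera("side");v=np.load("jig.npy");c,n=np.cos(v[2]),np.sin(v[2])
T=lambda a,b,z:proj(d,[v[0]+(c*a-n*b)/1000,v[1]+(n*a+c*b)/1000,z/1000])
for th in (0,.025,.05,.08):
    x=60-122*np.cos(th)+5*np.sin(th);z=57+122*np.sin(th)+5*np.cos(th)
    print(th,"leaf free-edge top back corner px in crop",np.round((T(x,75,z)-[190,165])*8),"front",np.round((T(x,-75,z)-[190,165])*8),"tab",np.round((T(60-143*np.cos(th),17,z+21*np.sin(th))-[190,165])*8), "hinge back", np.round((T(60,75,62)-[190,165])*8))
print("rail top back outer",np.round((T(-62,75,52)-[190,165])*8),np.round((T(-62,-75,52)-[190,165])*8))
print(mark_of(d,"leaf_tab"),mark_of(d,"leaf_hole"),T(-77,0,57))
E
python3 g.py 547 -44 86 -25.9 -90 -1.5
```

```text
0 leaf free-edge top back corner px in crop [415. 345.] front [632. 119.] tab [563. 270.] hinge back [ 91. 238.]
0.025 leaf free-edge top back corner px in crop [415. 337.] front [632. 112.] tab [563. 260.] hinge back [ 91. 238.]
0.05 leaf free-edge top back corner px in crop [414. 329.] front [632. 104.] tab [562. 251.] hinge back [ 91. 238.]
0.08 leaf free-edge top back corner px in crop [413. 319.] front [631.  95.] tab [562. 240.] hinge back [ 91. 238.]
rail top back outer [416. 371.] [632. 144.]
[{'uv': [262.6, 197.9], 'confidence': 0.57}, {'uv': [260.3, 244.1], 'confidence': 0.24}] [{'uv': [245.4, 187.0], 'confidence': 0.88}] [261.29786906 196.35184455]
tool mm [-1.9  0.2  3.4] rotvec [-0.    -0.001  0.002]
pos [547.2 -47.9  86.3] [-90.   -1.6 -26. ] F [-10.5   1.1  32.6] gap 0.247 t 21.05 J [-12.8  10.8  98.9  -0.4  68.7  13.3]
```

View pics/s19.png

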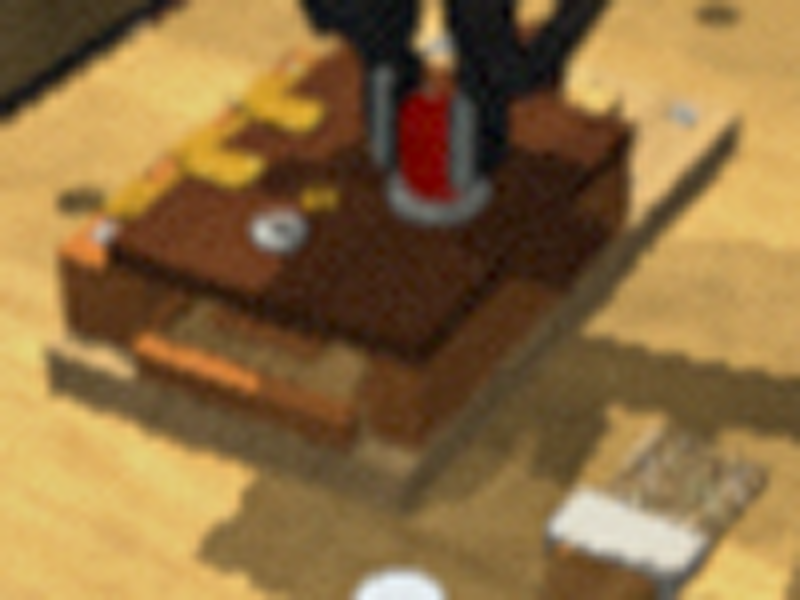

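The leaf corner (420,345) matches the prediction for angle 0 (345, against 337 at 0.025 rad). There is no gap over the rail, and the TCP stays at 86.3 mm under about 32 N. Handing in.

```bash
python3 -m creep '0 0 0 0 0 0 0.15;0 0 0 0 0 0 0.15;0 0 0 0 0 0 0.15'; python3 -c "
from plant import *
print(hand_in())"
```

```text
clock: 21.35
eef_pos: [0.5473, -0.0479, 0.0863]
orientation: [-90.0, -1.6, -25.9]
ft_force: [-10.2, 2.1, 32.9]
finger_gap: 0.244
the job is handed in; nothing more can be done
None
```

I handed the job in at about 21 s. The carrier is home against the end stop, the leaf is shut, and the red-knobbed pin is down through leaf, carrier and base. The gripper is still holding the knob and pressing it down.

**What the last checks showed:**
- **Pin:** The tool stayed at z = 86.3 mm under about 32 N down, with a 100 N grip. That puts the pin's tip about 4 mm above the bench, assuming the knob did not slip in the fingers.
- **Leaf:** The side picture shows its corner where 0 rad predicts, with no gap over the rail. The collar sits on the steel ring.
- **Carrier:** Its hole kept the same alignment with the base hole when I pushed harder, and the pin then went through both without jamming.
- **Brush and tape:** Both looked untouched in every picture. The tin was not in the last ones.

**Not quite clean:**
- About 10 N of sideways force remains on the pin, and moving the tool 1 mm did not relieve it.
- The jig position from the wrist camera and from the fixed cameras differed by up to about 5 mm. I lined the pin up with the hole in the wrist picture instead, with the fixed cameras as a rough check.
- The blank between its fences was last seen clearly before the leaf came down.

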